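Unload a robot battery block onto the charging rack

ROBOT

A 7-joint arm with a two-finger parallel gripper is mounted at the origin on the work surface. World frame = base frame: x ahead of the robot, y to its left, z up, the work surface at z = 0. Lengths are in m, angles in degrees, forces in N, time in s.
With the tool pointing down it reaches from about 0.425 to 0.925 m from the base axis. Payload 6.8 kg.
Tool frame: the origin (TCP) lies between the finger pads; the fingertips stand 14 mm ahead of it and the grasp point (between the pads) lies 5 mm behind it; x points along the fingers, y is the direction in which the jaws open and shut, and the axes are right-handed (so a half turn about x gives the same grasp; the last joint's range is limited). The gripper opens to 88 mm and grips with 3 to 60 N. Pads are 20 mm wide; open, the fingers measure 115 mm over their backs; the gripper's body (75 mm by 178 mm) begins 61 mm behind the grasp point.
Start: joints at [64.337, 27.33, 1.283, 89.118, -0.659, 63.558, -4.761], TCP at [0.225, -0.636, 0.208] pointing down, gripper open.
Joint ranges: [-169.35, 169.35], [-19.33, 120.38], [-80.79, 83.38], [13.8, 139.57], [-78.32, 258.32], [9.67, 109.79], [-169.56, 169.56]. Speed limits (degrees/s): [136.94, 136.94, 180, 180, 180, 180, 180].

INTERFACE

Orientations are given as [roll, pitch, yaw] about the fixed x, y, z axes, in that order (R = Rz(yaw) Ry(pitch) Rx(roll)).
In Python, from bench import r, grab_frame, order, spot_in, regions_of gives the robot as it stands. The module is installed in compiled form; this text tells all that it offers.
- The arm moves only by the tool play_rows, never from a script. Its argument "commands" is text: rows parted by semicolons, each of 5 numbers parted by spaces: the gripper's target within -1 to 1 (fully open at 1, half-way at 0, shut at -1), then the shift along the tool's x, y, z in mm, then the turn about the tool's x in degrees. A call has exactly 8 rows; each row is the pose to reach, as a shift and turn from the pose measured when the call began, along the tool's axes at that moment; what a row does not reach only later rows make up. A row lasts 1/10 s, in which the tool goes at most 50 mm and 8.59 degrees, less where a joint would pass 70% of its speed; a pose out of reach is approached as far as the arm can. A call with a gripper value outside its range is refused whole. The fingers move at their own pace and stop on an object; the grip force is fixed at half the most. Time passes only in rows, so rows that repeat a pose let the fingers close, or fill a call up. It gives the time, the measured TCP pose, the force and the opening at its end, in the units of the state.
- r.observe(): the state, without advancing time (a new reading comes with each control period).
- grab_frame(name): name is "scene" or "side" or "wrist"; returns a dict with "frame" (420x560x3 uint8, blue, green, red), "fx", "fy", "cx", "cy" (pixels), "D" ([k1, k2, p1, p2, k3] as OpenCV has them; the pictures are not rectified), "rvec" (rotation vector, rad) and "tvec" (3), from world to camera coordinates, as OpenCV has them; the wrist camera has in their place "hand_eye" (4x4, takes a point from camera to tool coordinates, whose origin is the TCP and whose axes are the tool frame's). Camera axes: x right, y down, z forward; pixel columns grow to the right and rows downward; lengths in m; the calibration is good to about 2 mm. A picture is of the moment at which its call begins: read the wrist's pose just before it. There is no depth.
- order.close_job(): hands the job in, once; it reports no verdict.
Trained networks look in a picture, given as the dict that the camera call returned (one of the last four; its "shot" number tells which), for a name from the list of things; names that differ only in an ending like _2 or _b are one class to them, and where a whole thing is asked for, a point or a joint stands for the part that bears it (a point fixed in the world has none). Each returns a list of dicts, best first, with "p" (0 to 1); they miss things now and then, are a little off and sometimes report something else, mostly with a low value. They report only what shows in the picture. A call takes as long as a camera call.
- spot_in(picture, target): "location" ([row, column] in pixels, amid what is visible of it).
- regions_of(picture, target): "mask" (420x560 bool, what is visible of it) and "location" ([row, column] in pixels, amid what is visible of it).
The state is a dict: "time": time; "joint_pos": joint angles; "joint_vel": joint speeds; "tau": joint torques, N m; "tcp_pos": TCP position; "tool_rot": TCP orientation; "wrist_force": force on the tool from outside, world axes, zero at the start; "wrist_torque": the same for the moment, N m; "gripper_width": finger opening in m.
Only numpy, scipy, OpenCV 4.12 (cv2) and the standard library are available. Lean on these libraries where they do the work, as an engineer would, in place of code of your own. Each camera call takes 0.05 s, during which the arm holds its last target.

TASK

Use the ejector rod to push every cell right out of the bores of the battery block onto its landing rails, and lay each cell gently in a valley of the ribbed charging rack, along the ribs, so that it stays put. Then, with all cells on the rack, swing the rack's retaining bail down until it rests in its catches, and leave the ejector rod lying on the rubber mat. Drop no cell on the table, do not push a cell in its bore with the fingers, and leave the other things on the bench where they are.

Things in the scene. Friction and masses are not known exactly. Their poses are not given: they have to be found in the camera images.
- block: the battery block, fixed: clear plastic, x +-125, y -40 to +50, 80 mm high, on an aluminium base; origin under its middle, on the table, z up. Four level bores, 35 mm wide, run along its y at x = -96, -32, +32, +96 mm, axes 44 mm above the table; each holds one cell or is empty. An end plate (y +40 to +50) narrows each bore to a 28 mm rod hole, so cells leave only towards -y.
- rod_hole (a point): centre of one rod hole (the bore at block x = +32) on the outer face of the end plate: block (+32, +50, 44) mm; the holes are 64 mm apart. A seated cell reaches from about block y = +39 to -31 mm (centre +4), its axis at z = 42.5. A sprung pad in the bore's roof holds it; about 5 N along -y pushes it.
- bore_exit (a point): centre of the exit of the same bore: block (+32, -40, 44) mm. Below each exit a pair of steel rails, 28 mm wide over all, runs on to block y = -160 and carries the pushed-out cell (axis at z = 41.5 mm) to a stop 42 mm high; beside the rails only the base, 8 mm high. A cell is right out when its centre is past block y = -77.
- cell1_c (a point): a battery cell: black cylinder 32 mm in diameter, 70 mm long, about 145 g, with a white band round one end and a small steel button at the other; this point is its centre, x along its axis. None if this cell is absent in this run (3 or 4 are present). Starts seated in one of the block's bores.
- cell2_c (a point): a battery cell: black cylinder 32 mm in diameter, 70 mm long, about 145 g, with a white band round one end and a small steel button at the other; this point is its centre, x along its axis. None if this cell is absent in this run (3 or 4 are present). Starts seated in one of the block's bores.
- cell3_c (a point): a battery cell: black cylinder 32 mm in diameter, 70 mm long, about 145 g, with a white band round one end and a small steel button at the other; this point is its centre, x along its axis. None if this cell is absent in this run (3 or 4 are present). Starts seated in one of the block's bores.
- cell4_c (a point): a battery cell: black cylinder 32 mm in diameter, 70 mm long, about 145 g, with a white band round one end and a small steel button at the other; this point is its centre, x along its axis. None if this cell is absent in this run (3 or 4 are present). Starts seated in one of the block's bores.
- ejector_grip (a point): the ejector rod: aluminium handle 70 mm long (along x), 26 mm wide, 30 mm high, from whose front end (+x) a 12 mm steel shaft runs to a white tip, 18 mm in diameter; this point is the handle's centre, on the rod's axis; x points to the tip, whose end is 153 mm away. 170 g, balanced about 19 mm ahead of this point. It starts flat on the mat (axis 15 mm above it).
- ejector_tip (a point): the centre of the end face of the ejector rod's tip
- mat: black rubber mat, fixed, 150 (its x) by 230 mm (its y), 3 mm thick; origin at the centre of its underside, on the table
- rack: the charging rack, fixed, white: base 270 (x) by 130 mm (y), 8 mm thick, origin at the centre of its underside, on the table. Back wall at y = -54, 34 mm high; two catches at x = +-125, y = +60, 56 mm high; hinge cheeks at x = +-115, y = -55, 55 mm high.
- rack_bed (a point): centre of the rack's ribbed bed, at rib-top height (17 mm), axes as the rack. Eleven round ribs, 10 mm thick, run along y (-50 to +50 mm), 22 mm apart at x = -110, -88 .. +110: ten valleys at x = -99, -77 .. +99. A cell in a valley rests on two ribs, its axis 30 mm above the table. Cells 66 mm apart (every third valley) leave the fingers room.
- bail (a joint): retaining bail: U of 9 mm steel wire, hinged about a line along the rack's x at rack y = -55, z = 45 mm. 0 = closed (crossbar at rack y = +75, z = 45, arms in the catches); grows as it swings up and back (1.57 = upright, stop at 2.1). Starts up. The hinge is stiff: it stays where it is left; 1 to 4 N at the crossbar moves it.
- bail_grip (a point): the middle of the bail's crossbar, 130 mm from the hinge line: black rubber sleeve 16 mm in diameter, 80 mm long, along the rack's x

How it is judged:
By the outcome, as a careful person would: the job done as asked, in the order asked, and still so for the second after the job is handed in, with the robot touching nothing.
Of cell1, cell2, cell3, cell4 only 3 to 4 are there at a start; the rules pass over those that are not, and their reading is None.
At some moment in a run one of ejector may be knocked a few centimetres aside while the robot is not near it.
It also fails if it takes over 200 s, if anything falls off the work surface, if the arm or the gripper's body presses on something with over 40 N, if the wrist force passes 120 N, or if a joint passes its speed limit or range.

## Working session

There is one attempt and no reset: what is moved stays moved. The work goes in short steps, Python scripts to look and compute and a tool call to move; the robot and the scene stay as the last step left them, time stands still between calls to the robot, and variables do not carry over. Pictures are saved under pics/ and viewed, and the job is handed in when it is done.

Besides the shell and the picture viewer there is one more tool, called after "Request:" as name(argument=value, ...) on one line, values as JSON. play_rows: Moves the arm, as the interface text tells. Its arguments: {"type":"object","properties":{"commands":{"type":"string"}},"required":["commands"]}

```bash
mkdir -p pics; ls; python3 - <<'E'
from bench import r, grab_frame, order, spot_in, regions_of
import cv2
s=r.observe()
for k,v in s.items(): print(k,v)
for n in ["scene","side","wrist"]:
    f=grab_frame(n); cv2.imwrite(f"pics/{n}0.png",f["frame"])
    print(n,{k:v for k,v in f.items() if k!="frame"})
E
```

```text
pics
time 0.0
joint_pos [64.33724892 27.37467357  1.280558   89.1791255  -0.65859229 63.56037052
 -4.76233255]
joint_vel [ 0.06458904  0.03960811 -0.08369864 -0.02080028  0.09312935  0.03837747
 -0.00618191]
tau [ 1.17678526e-03 -5.82850707e+01  1.53511237e+00 -2.72618097e+01
 -5.43891184e-02  1.70667737e-02  1.74789679e-04]
tcp_pos [ 0.22473114 -0.63579577  0.20748911]
tool_rot [-85.4439825   89.89318429 114.02488642]
wrist_force [-0.26250574  0.45717738 -0.45628629]
wrist_torque [ 0.01388375 -0.02482783 -0.00718926]
gripper_width 0.08745463823906453
scene {'fx': 380.9498731866076, 'fy': 380.9498731866076, 'cx': 282.884682150214, 'cy': 205.1792942517047, 'D': array([-0.02350084,  0.        ,  0.        ,  0.        ,  0.        ]), 'rvec': array([ 1.88173281,  1.34798034, -0.68784213]), 'tvec': array([-0.16023667, -0.2802041 ,  1.36261867]), 'shot': 1}
side {'fx': 389.6348897658706, 'fy': 389.6348897658706, 'cx': 281.4825702060733, 'cy': 206.00348802705454, 'D': array([0.02260421, 0.        , 0.        , 0.        , 0.        ]), 'rvec': array([ 2.23504299, -0.06351756,  0.02239863]), 'tvec': array([-0.52531141,  0.07496366,  0.96310337]), 'shot': 2}
wrist {'fx': 342.2234696100443, 'fy': 342.2234696100443, 'cx': 279.0667067094957, 'cy': 213.14737628706357, 'D': array([0.00947757, 0.        , 0.        , 0.        , 0.        ]), 'hand_eye': array([[ 2.53870752e-04, -2.41975346e-01,  9.70282365e-01,
        -1.76403368e-01],
       [ 9.99999925e-01, -2.21334673e-04, -3.16844126e-04,
        -4.47104636e-04],
       [ 2.91425597e-04,  9.70282373e-01,  2.41975272e-01,
        -6.60727079e-02],
       [ 0.00000000e+00,  0.00000000e+00,  0.00000000e+00,
         1.00000000e+00]]), 'shot': 3}
```

View pics/scene0.png

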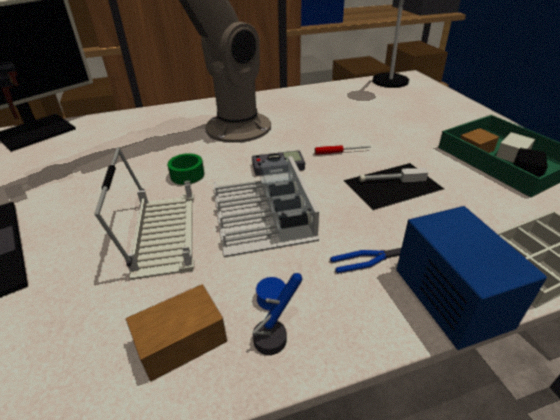

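View pics/side0.png

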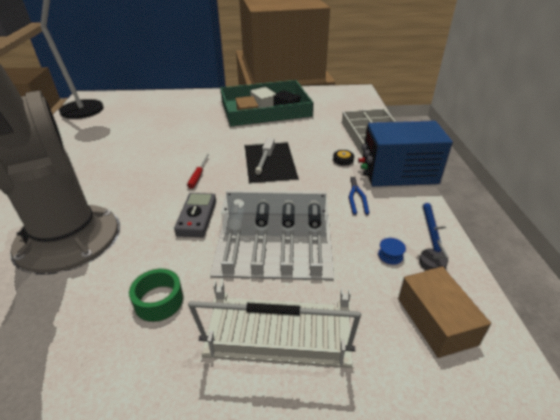

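View pics/wrist0.png

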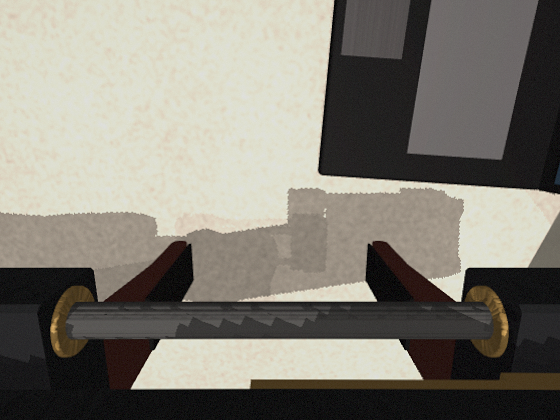

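The side view shows cells in three bores (px ~(213,262), (213,288), (215,314)); the left bore (~238) looks empty. The bail is up, and the rod is on the mat at about (155,265).

```bash
cat > h.py <<'E'
from bench import r, grab_frame, order, spot_in, regions_of
import cv2, numpy as np
from scipy.spatial.transform import Rotation as Ro
def KD(f): return np.array([[f["fx"],0,f["cx"]],[0,f["fy"],f["cy"]],[0,0,1.]]), np.array(f["D"],float)
def toolT(s=None):
    s=s or r.observe(); T=np.eye(4); T[:3,:3]=Ro.from_euler('xyz',s["tool_rot"],degrees=True).as_matrix(); T[:3,3]=s["tcp_pos"]; return T
def cam(f,T=None):  # R,t world->cam
    if "rvec" in f: return cv2.Rodrigues(np.array(f["rvec"],float))[0], np.array(f["tvec"],float)
    M=np.linalg.inv(T@np.array(f["hand_eye"])); return M[:3,:3],M[:3,3]
def proj(f,P,T=None):
    R,t=cam(f,T); K,D=KD(f); P=np.atleast_2d(np.asarray(P,float))
    return cv2.projectPoints(P.reshape(-1,1,3),cv2.Rodrigues(R)[0],t,K,D)[0].reshape(-1,2)
def onplane(f,uv,z,T=None):
    R,t=cam(f,T); K,D=KD(f); p=cv2.undistortPoints(np.array([[uv]],float),K,D).ravel()
    d=R.T@np.array([p[0],p[1],1]); c=-R.T@t; return c+d*(z-c[2])/d[2]
def shot(n):
    s=r.observe(); T=toolT(s); f=grab_frame(n); return f,(T if n=="wrist" else None)
def pose2(x,y,yaw):
    a=np.radians(yaw); T=np.eye(4); T[:2,:2]=[[np.cos(a),-np.sin(a)],[np.sin(a),np.cos(a)]]; T[:2,3]=[x,y]; return T
def tw(T,P): return (T[:3,:3]@np.atleast_2d(np.asarray(P,float)).T).T+T[:3,3]
E
python3 - <<'E'
from h import *
for n in ["scene","side"]:
    f,T=shot(n)
    R,t=cam(f); print(n,"campos",-R.T@t)
    for nm,z in [("block",.04),("rod_hole",.044),("bore_exit",.044),("cell1_c",.042),("ejector_grip",.018),("ejector_tip",.018),("mat",.003),("rack",.01),("rack_bed",.017),("bail_grip",.17)]:
        for d in spot_in(f,nm)[:5]:
            rc=d["location"]; print(nm,round(d["p"],2),np.round(rc),np.round(onplane(f,(rc[1],rc[0]),z),3))
E
```

```text
scene campos [ 1.24415064 -0.23171447  0.59943085]
block 0.81 [207. 268.] [ 0.539 -0.047  0.04 ]
rod_hole 0.74 [210. 267.] [ 0.553 -0.053  0.044]
bore_exit 0.83 [213. 267.] [ 0.565 -0.056  0.044]
bore_exit 0.25 [232. 156.] [ 0.549 -0.308  0.044]
cell1_c 0.43 [214. 267.] [ 0.566 -0.057  0.042]
ejector_grip 0.76 [178. 404.] [0.51  0.353 0.018]
ejector_tip 0.83 [176. 409.] [0.504 0.371 0.018]
mat 0.68 [186. 388.] [0.511 0.306 0.003]
mat 0.67 [209. 268.] [ 0.5   -0.036  0.003]
mat 0.6 [190. 113.] [ 0.271 -0.419  0.003]
rack 0.76 [233. 157.] [ 0.51  -0.311  0.01 ]
rack_bed 0.89 [233. 157.] [ 0.516 -0.311  0.017]
bail_grip 0.85 [187. 114.] [ 0.534 -0.364  0.17 ]
side campos [ 0.49027275 -0.7390272   0.65008549]
block 0.65 [240. 275.] [ 0.506 -0.086  0.04 ]
rod_hole 0.71 [238. 274.] [ 0.504 -0.085  0.044]
bore_exit 0.57 [237. 273.] [ 0.503 -0.082  0.044]
ejector_grip 0.33 [236. 272.] [ 0.5   -0.05   0.018]
ejector_tip 0.74 [148. 266.] [0.495 0.373 0.018]
ejector_tip 0.34 [223. 262.] [0.478 0.    0.018]
mat 0.92 [164. 272.] [0.513 0.297 0.003]
rack 0.57 [330. 278.] [ 0.504 -0.303  0.01 ]
rack_bed 0.96 [330. 278.] [ 0.503 -0.308  0.017]
bail_grip 0.96 [311. 276.] [ 0.499 -0.379  0.17 ]
bail_grip 0.53 [224. 314.] [ 0.579 -0.185  0.17 ]
bail_grip 0.23 [161. 274.] [0.512 0.043 0.17 ]
```

```bash
cat >> h.py <<'E'
def plan(x,y,z,jaw):
    """needed shift in tool axes (mm) and turn about tool x (deg) to reach TCP x,y,z, with tool y at world angle jaw (deg)"""
    T=toolT(); d=T[:3,:3].T@(np.array([x,y,z])-T[:3,3])*1000
    c=np.degrees(np.arctan2(T[1,1],T[0,1])); turn=-(jaw-c); turn=(turn+180)%360-180
    print("tcp",np.round(T[:3,3],4),"jawdir",round(c,2),"-> shift",np.round(d,1),"turn",round(turn,2)); return d,turn
E
python3 - <<'E'
from h import *
print(np.round(toolT()[:3,:3],3))
plan(.5,-.1,.33,0)
plan(.5,-.1,.33,180)
for n,box in [("scene",(90,130,330,290)),("side",(180,120,370,370))]:
    im=cv2.imread(f"pics/{n}0.png"); x0,y0,x1,y1=box
    c=im[y0:y1,x0:x1]; k=min(800/c.shape[1],600/c.shape[0]); cv2.imwrite(f"pics/{n}0z.png",cv2.resize(c,None,fx=k,fy=k,interpolation=cv2.INTER_CUBIC)); print(k)
E
```

```text
[[-0.     0.333 -0.943]
 [ 0.    -0.943 -0.333]
 [-1.    -0.    -0.   ]]
tcp [ 0.225  -0.6364  0.2085] jawdir -70.53 -> shift [-121.5 -414.1 -438.1] turn -70.53
tcp [ 0.225  -0.6364  0.2085] jawdir -70.53 -> shift [-121.5 -414.1 -438.1] turn 109.47
3.3333333333333335
2.4
```

View pics/side0z.png

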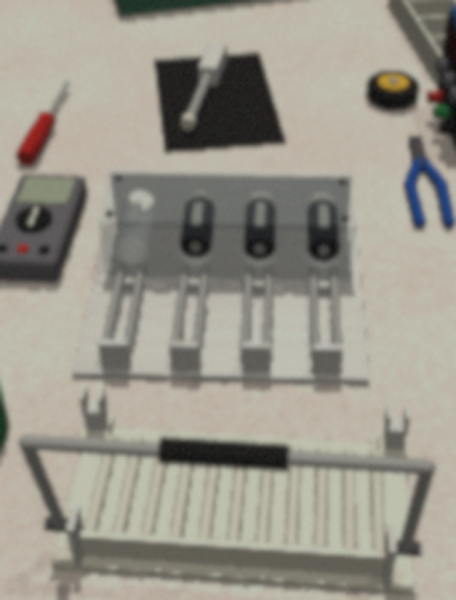

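View pics/scene0z.png

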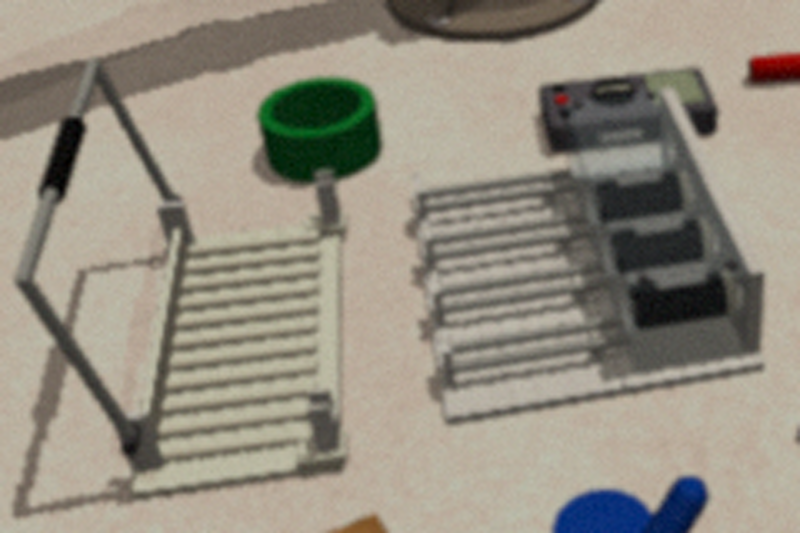

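Request:
play_rows(commands="1 -60 0 0 0;1 -100 -20 -20 -8;1 -121 -60 -60 -16;1 -121 -95 -100 -24;1 -121 -130 -137 -32;1 -121 -165 -175 -40;1 -121 -200 -212 -48;1 -121 -236 -250 -56")

```text
time: 2.05
tcp_pos: [0.3717, -0.3501, 0.3298]
tool_rot: [47.7, 89.9, -56.5]
wrist_force: [1.2, -0.4, 0.0]
gripper_width: 0.0878
```

```bash
python3 -c "
from h import *
plan(.5,-.1,.33,0)"
```

```text
tcp [ 0.3717 -0.3501  0.3298] jawdir -14.21 -> shift [  -0.3   63.  -273.9] turn -14.21
```

Request:
play_rows(commands="1 0 12 -45 -3;1 0 24 -90 -6;1 0 35 -135 -9;1 0 46 -180 -12;1 0 56 -225 -14.2;1 0 63 -262 -14.2;1 0 63 -274 -14.2;1 0 63 -274 -14.2")

```text
time: 2.85
tcp_pos: [0.5003, -0.0981, 0.3298]
tool_rot: [50.4, 90.0, -39.4]
wrist_force: [-0.2, -0.4, -0.2]
gripper_width: 0.0875
```

```bash
python3 - <<'E'
from h import *
f,T=shot("wrist"); cv2.imwrite("pics/w1.png",cv2.resize(f["frame"],None,fx=1.4,fy=1.4,interpolation=cv2.INTER_CUBIC))
cv2.imwrite("pics/w1raw.png",f["frame"]); np.savez("w1.npz",T=T)
E
```

```text
(no output)
```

View pics/w1.png

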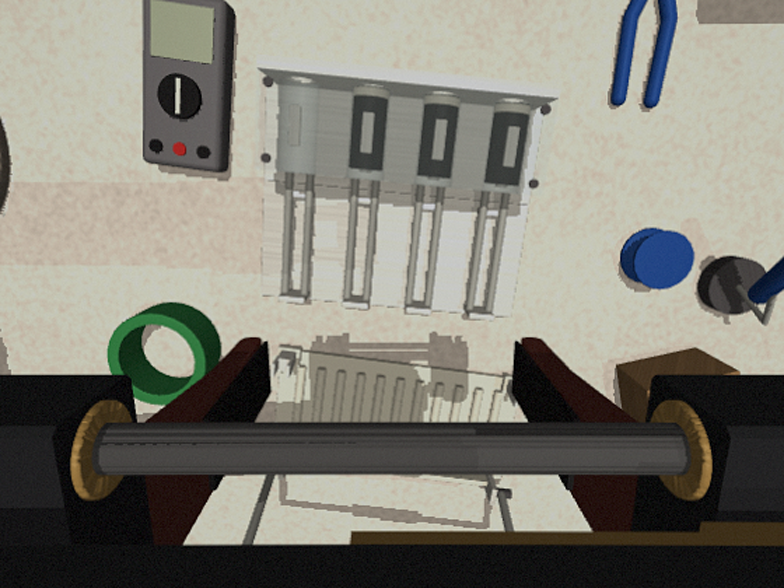

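```bash
python3 - <<'E'
import cv2
im=cv2.imread("pics/w1raw.png")
c=im[40:232,180:405]; cv2.imwrite("pics/w1a.png",cv2.resize(c,None,fx=3.5,fy=3.1,interpolation=cv2.INTER_CUBIC))
E
```

```text
(no output)
```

View pics/w1a.png

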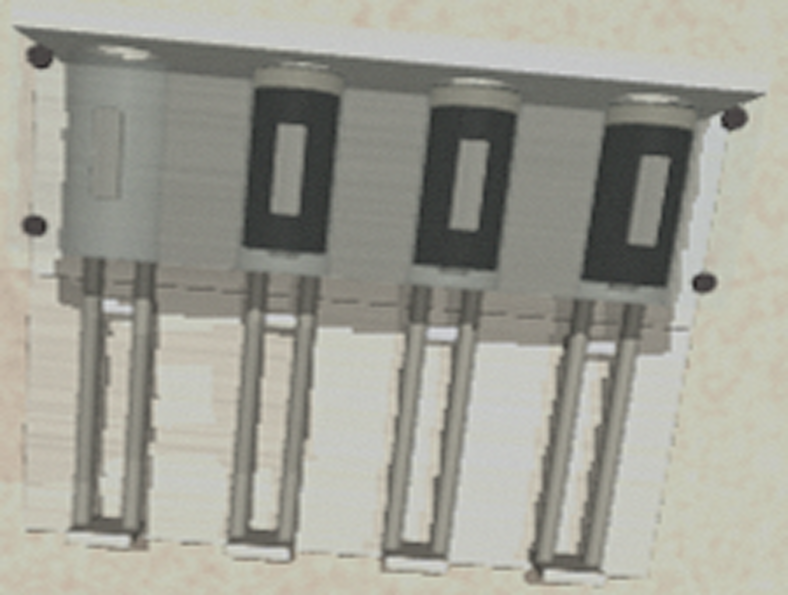

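```bash
cat > fit.py <<'E'
from h import *
f=dict(fx=342.2234696100443,fy=342.2234696100443,cx=279.0667067094957,cy=213.14737628706357,D=[0.00947757,0,0,0,0],hand_eye=np.array([[ 2.53870752e-04, -2.41975346e-01,  9.70282365e-01,-1.76403368e-01],[ 9.99999925e-01, -2.21334673e-04, -3.16844126e-04,-4.47104636e-04],[ 2.91425597e-04,  9.70282373e-01,  2.41975272e-01,-6.60727079e-02],[0,0,0,1]]))
WF=f
E
python3 - <<'E'
from fit import *
T=np.load("w1.npz")["T"]
u=lambda a,b:(180+a/3.5,40+b/3.1)
A=onplane(f,u(14,26),.08,T);B=onplane(f,u(766,95),.08,T)
print(A,B,np.linalg.norm(B-A),np.degrees(np.arctan2(*(B-A)[1::-1])))
yaw=np.degrees(np.arctan2(*(B-A)[1::-1]))
P=pose2(*((A+B)/2)[:2],yaw); o=tw(P,[0,-.04,0])[0]; print("origin",o,yaw)
# stops tops
for a,b in [(107,541),(260,551),(414,563),(570,576)]:
    p=onplane(f,u(a,b),.042,T); print(np.round(tw(np.linalg.inv(pose2(*o[:2],yaw)),p)*1000,1))
im=cv2.imread("pics/w1raw.png"); M=pose2(*o[:2],yaw)
im=cv2.resize(im,None,fx=3,fy=3,interpolation=cv2.INTER_CUBIC)
def line(a,b,c=(0,0,255)):
    q=proj(f,tw(M,[a,b])/1,T)*3+1; cv2.line(im,tuple(np.int32(q[0])),tuple(np.int32(q[1])),c,1)
for x in (-.125,.125):
    line((x,-.04,.08),(x,.05,.08))
for y in (-.04,.04,.05): line((-.125,y,.08),(.125,y,.08))
for x in (-.096,-.032,.032,.096):
    for d in (-.014,.014): line((x+d,-.04,.030),(x+d,-.16,.030),(0,200,0))
    if x>-.09:
        for d in (-.016,.016): line((x+d,-.031,.0425),(x+d,.039,.0425),(255,0,0))
    line((x-.014,-.16,.042),(x+.014,-.16,.042),(255,0,255))
cv2.imwrite("pics/w1o.png",im[100:700,500:1240])
E
```

```text
[0.39076682 0.05524273 0.08      ] [0.63838618 0.03233253 0.08      ] 0.2486769446430235 -5.286062310766129
origin [0.51089136 0.00395774 0.        ] -5.286062310766129
[[ -92.  -163.4   42. ]]
[[ -30.8 -162.2   42. ]]
[[  31.3 -161.9   42. ]]
[[  94.5 -162.    42. ]]
```

View pics/w1o.png

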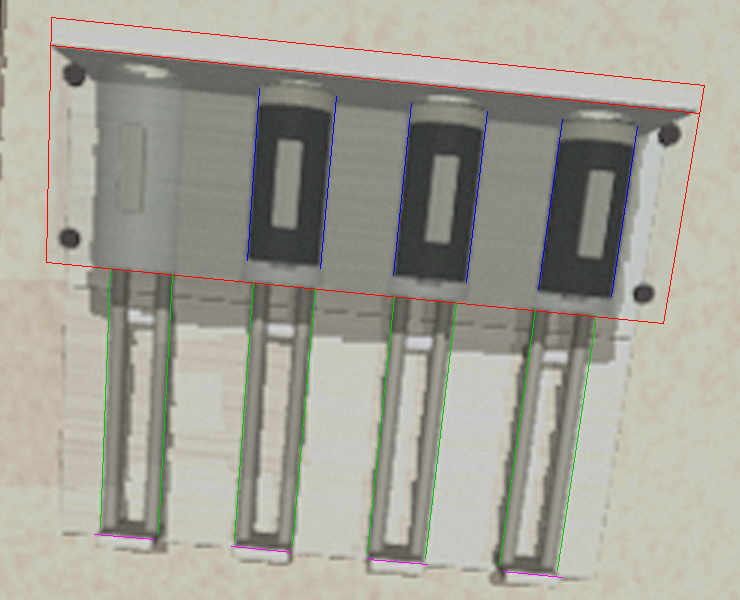

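The overlay agrees with the block within ~1 mm: origin (0.511, 0.004), yaw −5.3°. Three cells are present; the bore at x=−96 is empty. Next I look at the rod.

Request:
play_rows(commands="1 0 0 -45 0;1 0 0 -95 0;1 0 0 -145 0;1 10 0 -195 0;1 20 0 -245 0;1 30 0 -295 0;1 30 0 -345 0;1 30 0 -395 0")

```text
time: 3.7
tcp_pos: [0.5009, 0.2903, 0.2985]
tool_rot: [5.4, 89.8, -84.8]
wrist_force: [1.5, 0.2, 1.0]
gripper_width: 0.0879
```

Request:
play_rows(commands="1 0 0 -40 0;1 0 0 -55 0;1 0 0 -55 0;1 0 0 -55 0;1 0 0 -55 0;1 0 0 -55 0;1 0 0 -55 0;1 0 0 -55 0")

```text
time: 4.5
tcp_pos: [0.5014, 0.3446, 0.2985]
tool_rot: [11.6, 89.8, -78.7]
wrist_force: [-0.4, 0.1, 0.7]
gripper_width: 0.0881
```

```bash
python3 - <<'E'
from h import *
f,T=shot("wrist"); print(T[:3,3])
np.savez("w2.npz",T=T); cv2.imwrite("pics/w2raw.png",f["frame"])
for n,z in [("ejector_grip",.018),("ejector_tip",.018),("mat",.003)]:
    for d in spot_in(f,n)[:2]:
        rc=d["location"]; print(n,round(d["p"],2),np.round(rc),np.round(onplane(f,(rc[1],rc[0]),z,T),4))
cv2.imwrite("pics/w2.png",cv2.resize(f["frame"],None,fx=1.4,fy=1.4,interpolation=cv2.INTER_CUBIC))
E
```

```text
[0.50143453 0.34464911 0.29849045]
ejector_grip 0.89 [164. 277.] [0.499  0.3634 0.018 ]
ejector_grip 0.71 [372. 267.] [0.4814 0.0419 0.018 ]
ejector_tip 0.59 [166. 276.] [0.4972 0.3606 0.018 ]
ejector_tip 0.37 [369. 262.] [0.474  0.0463 0.018 ]
mat 0.7 [185. 289.] [0.5155 0.3329 0.003 ]
```

View pics/w2.png

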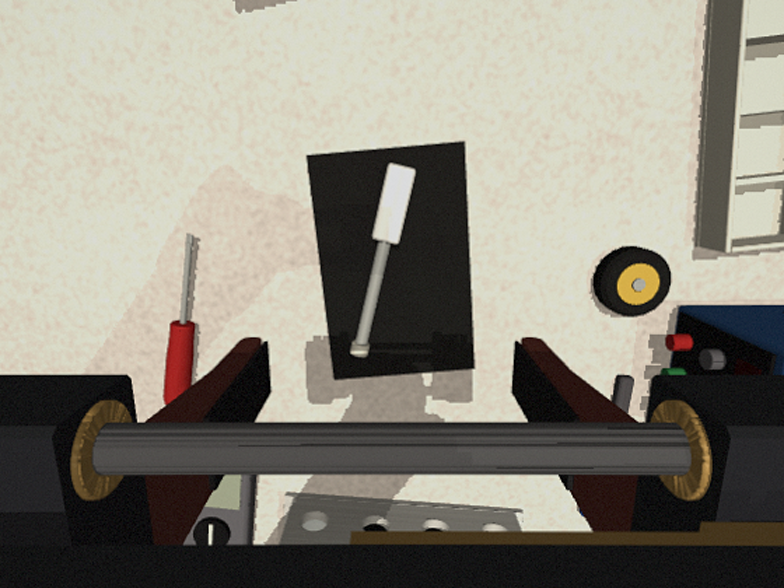

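```bash
python3 - <<'E'
from fit import *
im=cv2.imread("pics/w2raw.png"); c=im[105:275,210:350]; cv2.imwrite("pics/w2a.png",cv2.resize(c,None,fx=3.5,fy=3.5,interpolation=cv2.INTER_CUBIC))
T=np.load("w2.npz")["T"]
w=[onplane(f,(a/1.4,b/1.4),.033,T) for a,b in [(375,241),(399,244),(389,164),(414,170)]]
fr=(w[0]+w[1])/2; bk=(w[2]+w[3])/2; print(np.round(w,4)); print("len",np.linalg.norm(fr-bk),"w",np.linalg.norm(w[0]-w[1]),"c",(fr+bk)/2,"dir",np.degrees(np.arctan2(*(fr-bk)[1::-1])))
tip=onplane(f,(358/1.4,355/1.4),.015,T); c=(fr+bk)/2; print("tip",tip,np.linalg.norm((tip-c)[:2]),np.degrees(np.arctan2(*(tip-c)[1::-1])))
for a,b in [(307,155),(464,142),(474,368),(335,379)]: print(onplane(f,(a/1.4,b/1.4),.003,T))
E
```

```text
[[0.4866 0.3542 0.033 ]
 [0.5088 0.3513 0.033 ]
 [0.5    0.4225 0.033 ]
 [0.5222 0.4173 0.033 ]]
len 0.06843539785965524 w 0.022331705899684067 c [0.50439949 0.38633654 0.033     ] dir -101.289835599808
tip [0.46710751 0.23558934 0.015     ] 0.15529137338023094 -103.89492141684886
[0.422648   0.43183894 0.003     ]
[0.5703083 0.4426827 0.003    ]
[0.58814494 0.21574343 0.003     ]
[0.44123681 0.20410079 0.003     ]
```

View pics/w2a.png

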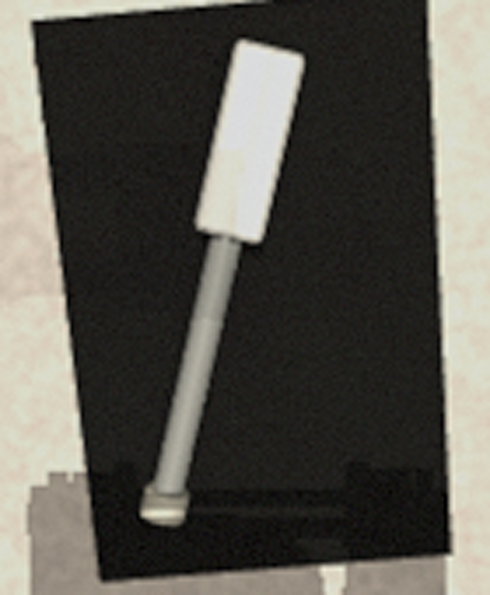

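```bash
python3 - <<'E'
from fit import *
T=np.load("w2.npz")["T"]
g=lambda a,b,z: onplane(f,(210+(a+.5)/3.5-.5,105+(b+.5)/3.5-.5),z,T)
bl,br,fl,fr=[g(a,b,.033) for a,b in [(236,40),(305,57),(196,227),(263,243)]]
c=(bl+br+fl+fr)/4; d=(fl+fr-bl-br)/2
print("c",c,np.linalg.norm(d),np.linalg.norm(br-bl),np.degrees(np.arctan2(d[1],d[0])))
tip=g(164,522,.014); s1=g(227,240,.024); s2=g(172,488,.024)
print("tip",tip,np.linalg.norm((tip-c)[:2]),np.degrees(np.arctan2(*(tip-c)[1::-1])), "shaft dir",np.degrees(np.arctan2(*(s2-s1)[1::-1])))
a=np.radians(-103); gp=c[:2]+.015*np.array([np.cos(a),np.sin(a)]); print(gp)
plan(gp[0],gp[1],.12,-13)
E
```

```text
c [0.50371913 0.38773238 0.033     ] 0.06790203846581093 0.02522382572453267 -102.8678345422703
tip [0.46815051 0.23487417 0.014     ] 0.15694189586605167 -103.09907290214586 shaft dir -102.98098947864372
[0.50034486 0.37311683]
tcp [0.5011 0.3453 0.2983] jawdir -0.25 -> shift [178.2  -1.  -28.4] turn 12.75
```

Request:
play_rows(commands="1 40 -1 -15 6;1 85 -1 -28 12.75;1 130 -1 -28 12.75;1 175 -1 -28 12.75;1 210 -1 -28 12.75;1 225 -1 -28 12.75;1 225 -1 -28 12.75;1 225 -1 -28 12.75")

```text
time: 5.5
tcp_pos: [0.5011, 0.3735, 0.0747]
tool_rot: [54.4, 89.8, -48.6]
wrist_force: [0.2, -0.2, -0.2]
gripper_width: 0.0877
```

```bash
python3 - <<'E'
from h import *
plan(.5003,.3731,.019,-13)
f,T=shot("wrist");cv2.imwrite("pics/w3.png",f["frame"])
E
```

```text
tcp [0.5011 0.3735 0.0747] jawdir -12.99 -> shift [55.7 -0.8  0.5] turn 0.01
```

View pics/w3.png

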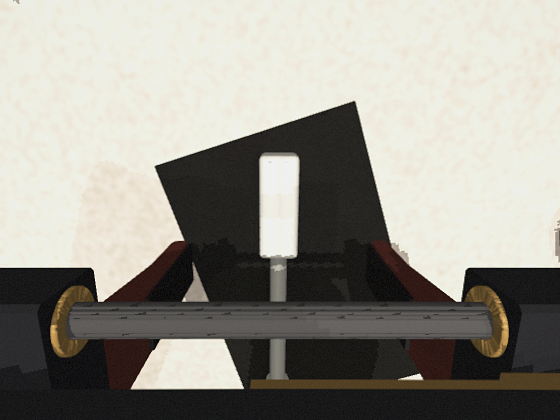

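The handle is centred between the fingers at px (279,205), aligned with the jaws. I descend and grip.

Request:
play_rows(commands="1 20 -1 0 0;1 40 -1 0 0;1 52 -1 0 0;1 56 -1 0 0;1 56 -1 0 0;-1 56 -1 0 0;-1 56 -1 0 0;-1 56 -1 0 0")

```text
time: 6.35
tcp_pos: [0.501, 0.3743, 0.0201]
tool_rot: [94.6, 89.8, -8.4]
wrist_force: [0.9, 0.3, 0.2]
gripper_width: 0.0672
```

Request:
play_rows(commands="-1 0 0 0 0;-1 0 0 0 0;-1 0 0 0 0;-1 -5 0 0 0;-1 -20 0 0 0;-1 -40 0 0 0;-1 -60 0 0 0;-1 -60 0 0 0")

```text
time: 7.15
tcp_pos: [0.5023, 0.3762, 0.084]
tool_rot: [124.7, 89.5, 21.7]
wrist_force: [0.2, -0.3, 0.9]
gripper_width: 0.0037
```

```bash
python3 - <<'E'
from h import *
f,T=shot("wrist");cv2.imwrite("pics/w4.png",f["frame"])
f,_=shot("side");cv2.imwrite("pics/s4.png",cv2.resize(f["frame"][60:260,150:400],None,fx=3,fy=3))
E
```

```text
(no output)
```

View pics/w4.png

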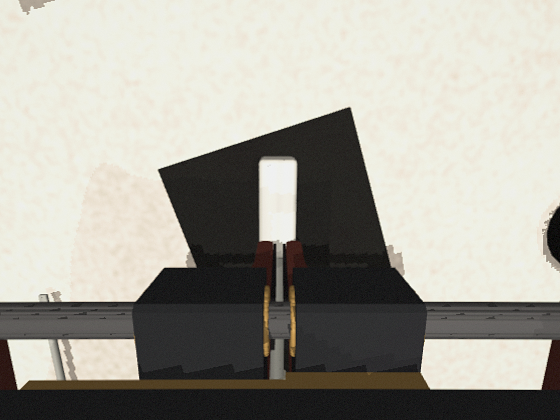

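View pics/s4.png

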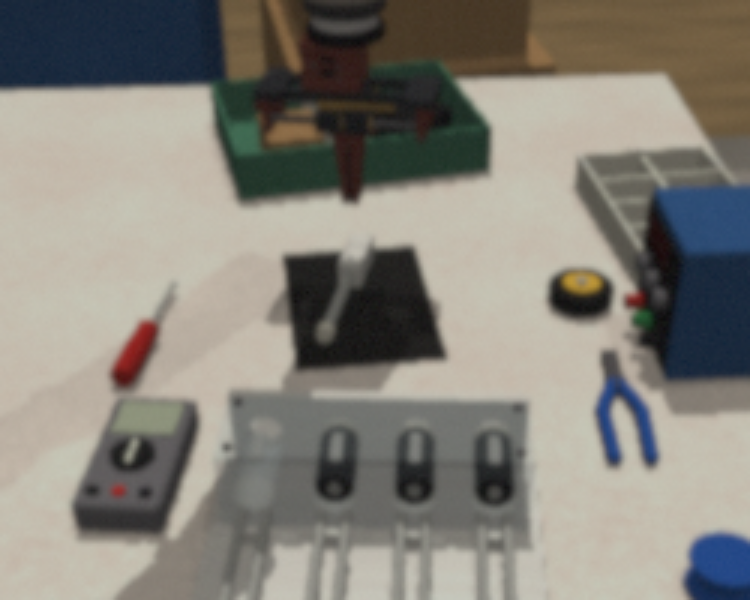

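The fingers were still closing when the lift began (they are slow), so they shut on air and the rod stayed put. I reopen part-way, descend and allow more closing time.

Request:
play_rows(commands="0.2 0 0 0 0;0.2 0 0 0 0;0.2 0 -1 3 0;0.2 0 -1 3 0;0.2 0 -1 3 0;0.2 0 -1 3 0;0.2 0 -1 3 0;0.2 0 -1 3 0")

```text
time: 8.05
tcp_pos: [0.4995, 0.3719, 0.081]
tool_rot: [106.2, 89.7, 3.1]
wrist_force: [0.3, 0.8, -0.8]
gripper_width: 0.0528
```

```bash
python3 - <<'E'
from h import *
plan(.5003,.3731,.019,-13); print(r.observe()["gripper_width"])
E
```

```text
tcp [0.4995 0.3719 0.081 ] jawdir -13.01 -> shift [62.   0.2 -1.3] turn -0.01
0.052767507794957313
```

Request:
play_rows(commands="0.2 15 0 -1 0;0.2 35 0 -1 0;0.2 50 0 -1 0;0.2 60 0 -1 0;0.2 62 0 -1 0;0.2 62 0 -1 0;-1 62 0 -1 0;-1 62 0 -1 0")

```text
time: 8.85
tcp_pos: [0.5004, 0.3733, 0.0197]
tool_rot: [113.1, 89.6, 10.1]
wrist_force: [0.4, 0.0, 0.7]
gripper_width: 0.0404
```

Request:
play_rows(commands="-1 0 0 0 0;-1 0 0 0 0;-1 0 0 0 0;-1 0 0 0 0;-1 0 0 0 0;-1 0 0 0 0;-1 0 0 0 0;-1 0 0 0 0")

```text
time: 9.65
tcp_pos: [0.5005, 0.3733, 0.0198]
tool_rot: [113.4, 89.6, 10.4]
wrist_force: [0.2, -0.6, -0.1]
gripper_width: 0.0003
```

```bash
python3 - <<'E'
from h import *
f,T=shot("wrist");cv2.imwrite("pics/w5.png",f["frame"])
f,_=shot("side");cv2.imwrite("pics/s5.png",cv2.resize(f["frame"][60:260,150:400],None,fx=3,fy=3))
f,_=shot("scene");cv2.imwrite("pics/c5.png",cv2.resize(f["frame"][100:260,280:500],None,fx=3.4,fy=3.4))
E
```

```text
(no output)
```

View pics/w5.png

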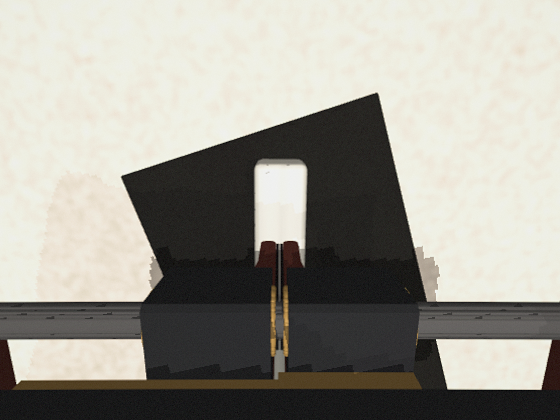

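View pics/s5.png

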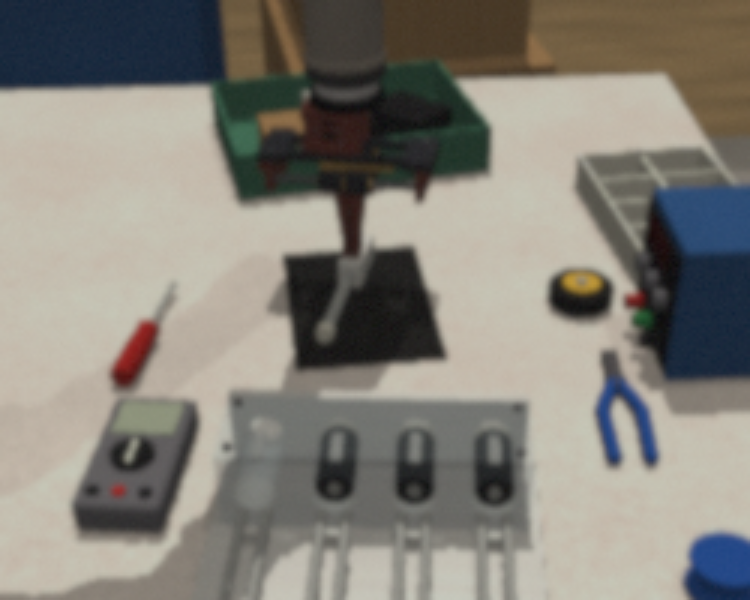

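View pics/c5.png

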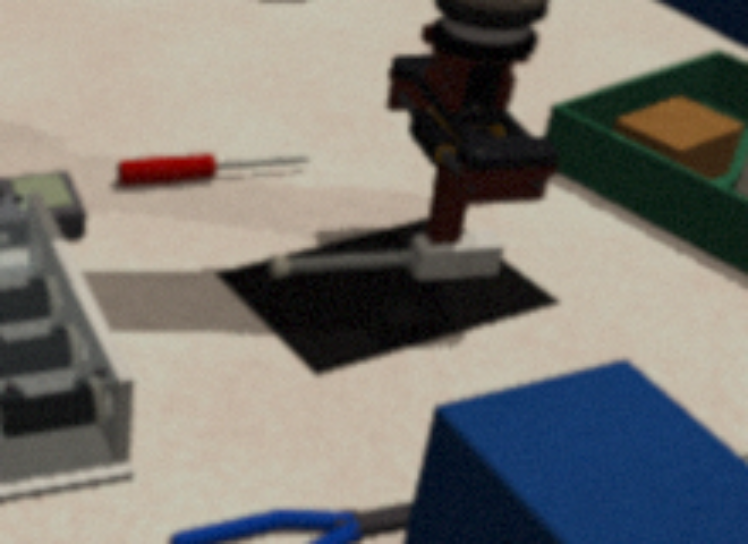

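```bash
python3 - <<'E'
from h import *
T=toolT(); print(np.round(T,4)); s=r.observe(); print(s["wrist_force"],s["gripper_width"],s["joint_pos"])
f,_=shot("scene"); g,_=shot("side")
pts=tw(T,[[0,0,0],[.014,0,0],[-.05,0,0],[.014,0,-.01],[.014,0,.01]])
q=proj(f,pts); print("scene zoom",np.round((q-[280,100])*3.4))
q=proj(g,pts); print("side zoom",np.round((q-[150,60])*3))
im=cv2.resize(f["frame"][140:200,380:450],None,fx=9,fy=9,interpolation=cv2.INTER_CUBIC)
for p in proj(f,pts): cv2.circle(im,tuple(np.int32((p-[380,140])*9+4)),4,(0,0,255),-1)
cv2.imwrite("pics/c6.png",im)
im=cv2.resize(g["frame"][120:180,235:300],None,fx=9,fy=9,interpolation=cv2.INTER_CUBIC)
for p in proj(g,pts): cv2.circle(im,tuple(np.int32((p-[235,120])*9+4)),4,(0,0,255),-1)
cv2.imwrite("pics/s6.png",im)
E
```

```text
[[ 0.006   0.9743 -0.2253  0.5004]
 [ 0.0011 -0.2253 -0.9743  0.3733]
 [-1.      0.0056 -0.0024  0.0197]
 [ 0.      0.      0.      1.    ]]
[-1.08289234  0.9510523  -0.28175998] 0.0002922842530142193 [-18.28363756  39.59306145 -33.50598515 102.49723917  29.30104249
  46.52228204 -79.33562232]
scene zoom [[437. 253.]
 [434. 267.]
 [448. 200.]
 [446. 266.]
 [422. 268.]]
side zoom [[352. 263.]
 [352. 274.]
 [350. 221.]
 [354. 269.]
 [351. 279.]]
```

View pics/c6.png

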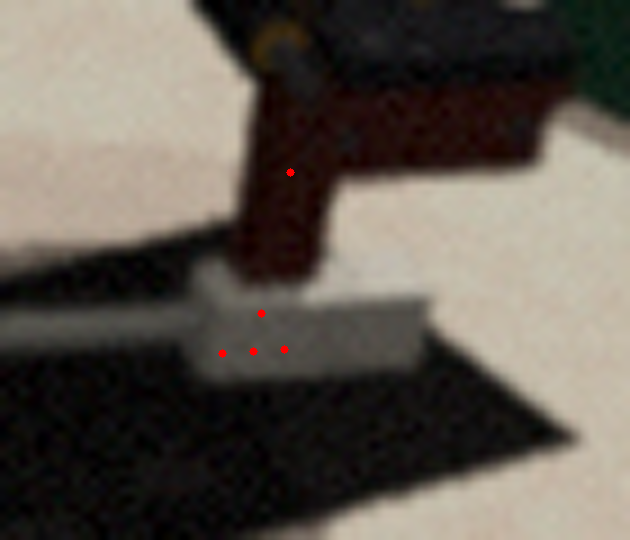

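View pics/s6.png

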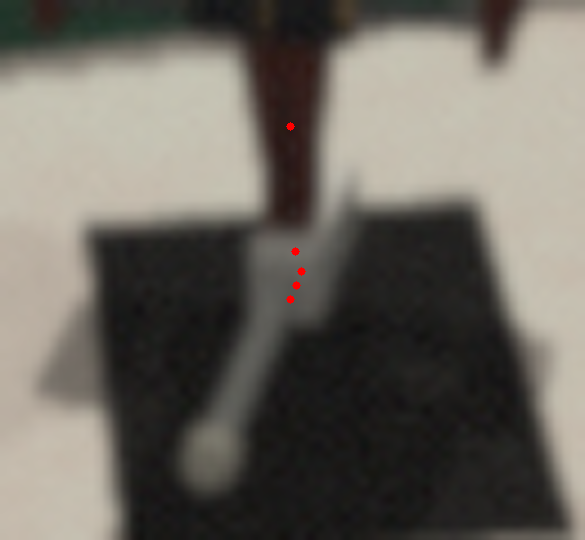

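The fingertips sit on the handle's top: all three cameras place the real tips about 25 mm behind the stated point (near tool x ≈ −12 mm). That explains the empty closings. I back off, open, and descend in steps while watching the force.

Request:
play_rows(commands="-1 -10 0 0 0;-1 -15 0 0 0;0.1 -15 0 0 0;0.1 -15 0 0 0;0.1 -15 0 0 0;0.1 -15 0 0 0;0.1 -15 0 0 0;0.1 -15 0 0 0")

```text
time: 10.7
tcp_pos: [0.5003, 0.3732, 0.0346]
tool_rot: [112.3, 89.7, 9.3]
wrist_force: [0.8, 0.2, 0.1]
gripper_width: 0.0448
```

```bash
python3 - <<'E'
from h import *
T=toolT(); plan(.5003,.3731,.005,-13); print(r.observe()["gripper_width"])
f,T=shot("wrist");cv2.imwrite("pics/w7.png",f["frame"])
E
```

```text
tcp [0.5003 0.3732 0.0346] jawdir -13.01 -> shift [29.6 -0.1  0.2] turn -0.01
0.04479098380744425
```

View pics/w7.png

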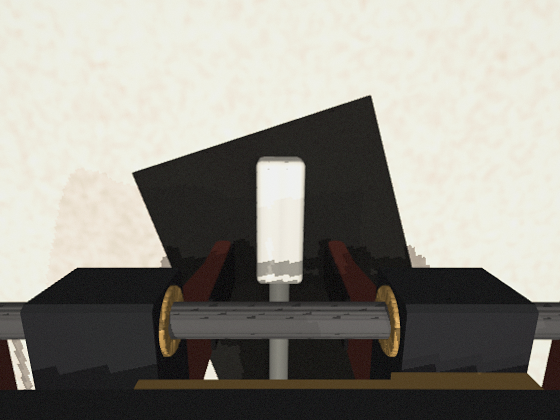

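Request:
play_rows(commands="0.1 10 0 0 0;0.1 20 0 0 0;0.1 26 0 0 0;0.1 30 0 0 0;0.1 33 0 0 0;0.1 36 0 0 0;0.1 36 0 0 0;0.1 36 0 0 0")

```text
time: 11.55
tcp_pos: [0.5006, 0.3734, -0.0012]
tool_rot: [113.9, 89.6, 10.9]
wrist_force: [-0.4, -0.1, -0.2]
gripper_width: 0.0482
```

```bash
python3 - <<'E'
from h import *
T=toolT()
f,_=shot("scene"); g,_=shot("side")
pts=tw(T,[[-.012,0,0],[-.012,-.022,0],[-.012,.022,0]])
im=cv2.resize(f["frame"][140:200,380:450],None,fx=9,fy=9,interpolation=cv2.INTER_CUBIC)
for p in proj(f,pts): cv2.circle(im,tuple(np.int32((p-[380,140])*9+4)),4,(0,0,255),-1)
im2=cv2.resize(g["frame"][120:180,235:300],None,fx=9,fy=9,interpolation=cv2.INTER_CUBIC)
for p in proj(g,pts): cv2.circle(im2,tuple(np.int32((p-[235,120])*9+4)),4,(0,0,255),-1)
o=np.hstack([im,im2]); cv2.imwrite("pics/x8.png",cv2.resize(o,None,fx=.65,fy=.65,interpolation=cv2.INTER_AREA))
E
```

```text
(no output)
```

View pics/x8.png

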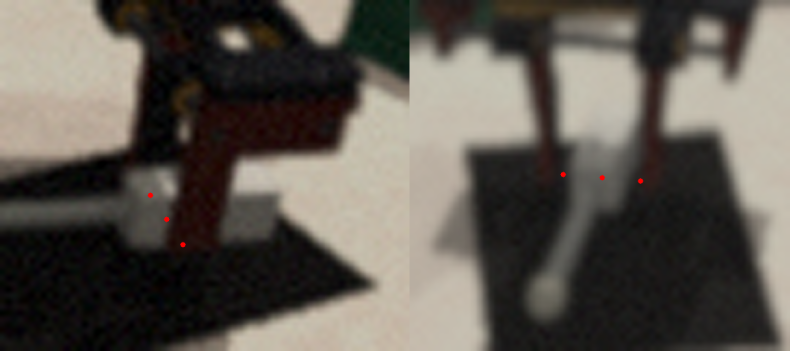

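Request:
play_rows(commands="-1 0 0 0 0;-1 0 0 0 0;-1 0 0 0 0;-1 0 0 0 0;-1 0 0 0 0;-1 0 0 0 0;-1 0 0 0 0;-1 0 0 0 0")

```text
time: 12.45
tcp_pos: [0.5008, 0.3735, -0.001]
tool_rot: [114.7, 89.6, 11.6]
wrist_force: [1.1, -0.3, 2.2]
gripper_width: 0.0258
```

Gripped at 25.8 mm. I lift and move in front of the bore at x=−32.

```bash
cat >> h.py <<'E'
B=pose2(.5113,.0040,-5.3)
def bl(x,y,z): return tw(B,[x/1000,y/1000,z/1000])[0]
E
python3 - <<'E'
from h import *
p=bl(-32,80+137,44+19-0+0); print(p); print(np.linalg.norm(p[:2]))
plan(p[0],p[1],.060,-5.3)
p=bl(-32,-47+137,0);print(p,np.linalg.norm(p[:2]))
p=bl(96,80+137,0);print(p,np.linalg.norm(p[:2]))
E
```

```text
[0.49948123 0.22302812 0.063     ]
0.5470128314890431
tcp [ 0.5008  0.3735 -0.001 ] jawdir -13.02 -> shift [-61.2  33.  146.7] turn -7.72
[0.48775016 0.09657108 0.        ] 0.49721845787792546
[0.62693399 0.21120468 0.        ] 0.6615539615984851
```

Request:
play_rows(commands="-1 -5 0 0 0;-1 -20 0 0 0;-1 -45 0 0 0;-1 -61 10 35 -3;-1 -61 20 75 -6;-1 -61 30 115 -7.7;-1 -61 33 140 -7.7;-1 -61 33 147 -7.7")

```text
time: 13.25
tcp_pos: [0.4997, 0.2186, 0.0603]
tool_rot: [83.7, 89.6, -11.9]
wrist_force: [-1.1, 1.6, -2.6]
gripper_width: 0.0262
```

```bash
python3 - <<'E'
from h import *
f,_=shot("scene"); g,_=shot("side"); w,T=shot("wrist")
print(T[:3,3], r.observe()["gripper_width"])
rod=tw(T,[[-.019,0,-.016],[-.019,0,.137]])
hole=np.array([bl(-32+14*np.cos(a),50,44+14*np.sin(a)) for a in np.linspace(0,6.28,24)])
out=[]
for F,(x0,y0,x1,y1) in [(f,(260,140,430,260)),(g,(190,120,360,240))]:
    k=4; im=cv2.resize(F["frame"][y0:y1,x0:x1],None,fx=k,fy=k,interpolation=cv2.INTER_CUBIC)
    for p in proj(F,rod): cv2.circle(im,tuple(np.int32((p-[x0,y0])*k+1)),3,(0,0,255),-1)
    for p in proj(F,hole): cv2.circle(im,tuple(np.int32((p-[x0,y0])*k+1)),1,(0,255,0),-1)
    out.append(im)
cv2.imwrite("pics/x9.png",cv2.resize(np.hstack(out),None,fx=.58,fy=.58,interpolation=cv2.INTER_AREA))
cv2.imwrite("pics/w9.png",cv2.resize(w["frame"],None,fx=1.4,fy=1.4))
np.savez("w9.npz",T=T)
E
```

```text
[0.4996426  0.22191922 0.06054893] 0.025861615765499935
```

View pics/x9.png

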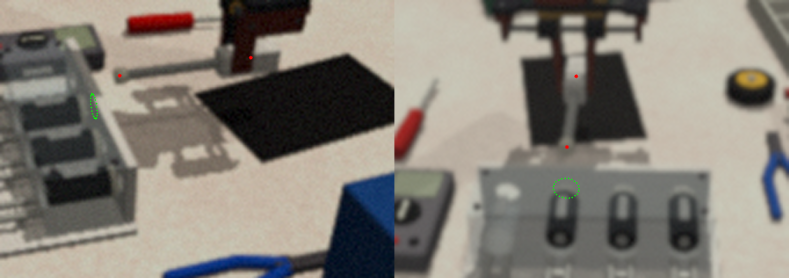

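View pics/w9.png

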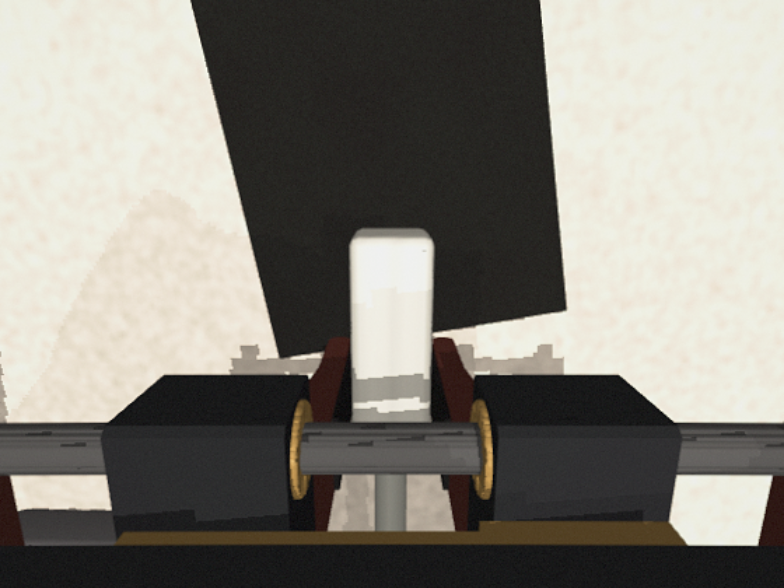

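```bash
python3 - <<'E'
from h import *
p=bl(-32,80+137,0); plan(p[0],p[1],.0247,-5.3)
E
```

```text
tcp [0.4997 0.2236 0.0606] jawdir -5.32 -> shift [35.9 -0.4  0.7] turn -0.02
```

Request:
play_rows(commands="-1 12 0 0 0;-1 25 0 0 0;-1 36 0 0 0;-1 36 0 0 0;-1 36 0 4 0;-1 36 0 10 0;-1 36 0 16 0;-1 36 0 20 0")

```text
time: 14.2
tcp_pos: [0.4983, 0.2027, 0.0249]
tool_rot: [109.4, 89.5, 14.0]
wrist_force: [-0.5, -0.8, -2.0]
gripper_width: 0.0259
```

```bash
cat > look.py <<'E'
from h import *
import sys
def look(bx,name):
    g,_=shot("side"); f,_=shot("scene"); T=toolT()
    rod=tw(T,[[-.019,0,-.016],[-.019,0,.137]])
    print("tip in block",np.round(tw(np.linalg.inv(B),rod[1])*1000,1),"tcp z",T[2,3])
    hole=np.array([bl(bx+14*np.cos(a),50,44+14*np.sin(a)) for a in np.linspace(0,6.28,24)])
    out=[]
    for F,(x0,y0,x1,y1) in [(f,(200,140,400,260)),(g,(200,130,360,250))]:
        k=4; im=cv2.resize(F["frame"][y0:y1,x0:x1],None,fx=k,fy=k,interpolation=cv2.INTER_CUBIC)
        for p in proj(F,rod): cv2.circle(im,tuple(np.int32((p-[x0,y0])*k+1)),3,(0,0,255),-1)
        for p in proj(F,hole): cv2.circle(im,tuple(np.int32((p-[x0,y0])*k+1)),1,(0,255,0),-1)
        out.append(im)
    cv2.imwrite(name,cv2.resize(np.hstack(out),None,fx=.55,fy=.55,interpolation=cv2.INTER_AREA))
if __name__=="__main__": look(float(sys.argv[1]),sys.argv[2])
E
python3 look.py -32 pics/x10.png
```

```text
tip in block [[-31.7  59.5  43.4]] tcp z 0.0247671320157496
```

View pics/x10.png

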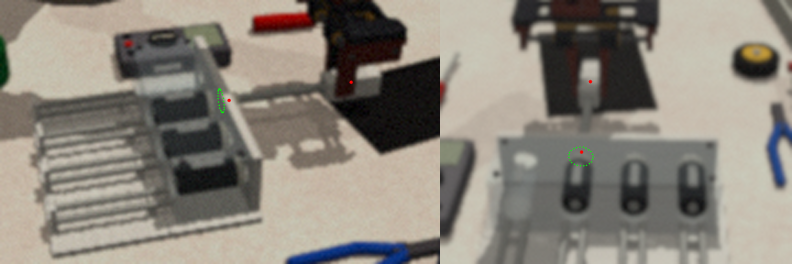

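Request:
play_rows(commands="-1 0 0 5 0;-1 0 0 10 0;-1 0 0 15 0;-1 0 0 20 0;-1 0 0 25 0;-1 0 0 30 0;-1 0 0 30 0;-1 0 0 30 0")

```text
time: 15.1
tcp_pos: [0.4959, 0.1741, 0.0251]
tool_rot: [118.7, 89.4, 23.3]
wrist_force: [0.7, 5.3, -1.1]
gripper_width: 0.0257
```

Request:
play_rows(commands="-1 0 0 6 0;-1 0 0 14 0;-1 0 0 22 0;-1 0 0 30 0;-1 0 0 38 0;-1 0 0 46 0;-1 0 0 52 0;-1 0 0 55 0")

```text
time: 15.9
tcp_pos: [0.4904, 0.1179, 0.0246]
tool_rot: [111.3, 89.5, 15.9]
wrist_force: [0.5, 1.7, -1.4]
gripper_width: 0.0256
```

```bash
python3 look.py -32 pics/x11.png
```

```text
tip in block [[-31.7 -25.6  43.1]] tcp z 0.02455819322191541
```

View pics/x11.png

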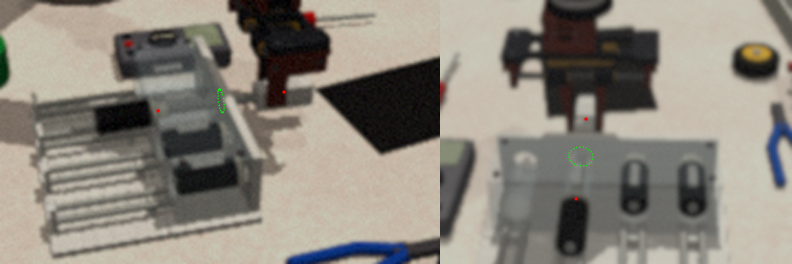

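Request:
play_rows(commands="-1 0 0 5 0;-1 0 0 10 0;-1 0 0 15 0;-1 0 0 20 0;-1 0 0 24 0;-1 0 0 26 0;-1 0 0 27 0;-1 0 0 27 0")

```text
time: 16.8
tcp_pos: [0.4878, 0.0908, 0.0245]
tool_rot: [109.8, 89.5, 14.4]
wrist_force: [-0.1, 0.9, -1.9]
gripper_width: 0.0257
```

```bash
python3 look.py -32 pics/x12.png
```

```text
tip in block [[-31.9 -52.7  43.1]] tcp z 0.02442113391930604
```

View pics/x12.png

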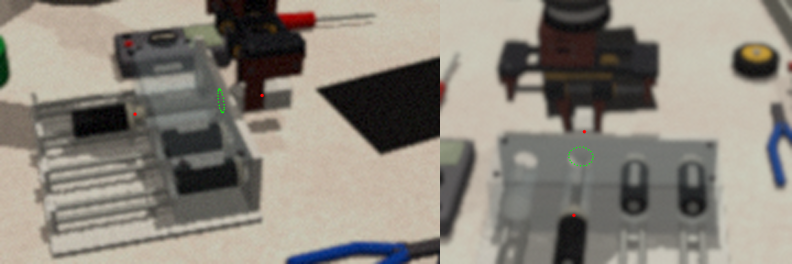

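Request:
play_rows(commands="-1 0 0 -15 0;-1 0 0 -45 0;-1 0 0 -80 0;-1 0 0 -112 0;-1 0 0 -130 0;-1 0 25 -133 0;-1 0 50 -133 0;-1 0 64 -133 0")

```text
time: 17.7
tcp_pos: [0.5656, 0.2187, 0.0253]
tool_rot: [111.9, 89.5, 16.4]
wrist_force: [-0.3, -0.1, -1.5]
gripper_width: 0.0257
```

```bash
python3 - <<'E'
from h import *
p=bl(32,65+137,0); plan(p[0],p[1],.0247,-5.3)
E
```

```text
tcp [0.5656 0.2187 0.0253] jawdir -5.42 -> shift [ 0.5 -2.2 16.8] turn -0.12
```

Request:
play_rows(commands="-1 0 -2 4 0;-1 0 -2 10 0;-1 0 -2 15 0;-1 0 -2 15 0;-1 0 -2 15 0;-1 0 -2 15 0;-1 0 -2 15 0;-1 0 -2 15 0")

```text
time: 18.5
tcp_pos: [0.5622, 0.2042, 0.0253]
tool_rot: [112.7, 89.5, 17.3]
wrist_force: [0.6, 1.2, -3.1]
gripper_width: 0.0257
```

```bash
python3 look.py 32 pics/x13.png
```

```text
tip in block [[31.8 66.8 43.8]] tcp z 0.025241593650910818
```

View pics/x13.png

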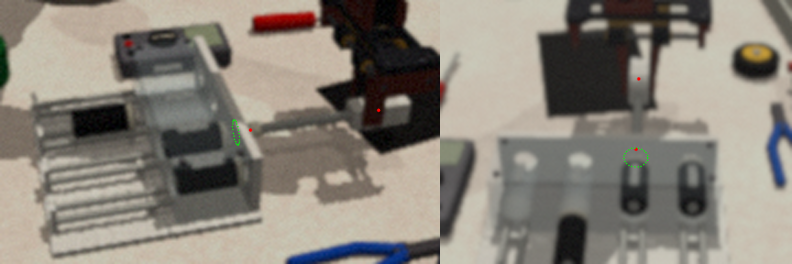

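Request:
play_rows(commands="-1 0 0 6 0;-1 0 0 12 0;-1 0 0 18 0;-1 0 0 24 0;-1 0 0 30 0;-1 0 0 36 0;-1 0 0 42 0;-1 0 0 50 0")

```text
time: 19.4
tcp_pos: [0.5581, 0.1572, 0.0259]
tool_rot: [128.9, 89.2, 33.6]
wrist_force: [0.9, 5.5, -1.6]
gripper_width: 0.0259
```

Request:
play_rows(commands="-1 0 0 8 0;-1 0 0 16 0;-1 0 0 24 0;-1 0 0 32 0;-1 0 0 40 0;-1 0 0 48 0;-1 0 0 54 0;-1 0 0 57 0")

```text
time: 20.2
tcp_pos: [0.5527, 0.099, 0.0252]
tool_rot: [126.8, 89.3, 31.5]
wrist_force: [-0.1, 0.6, -2.2]
gripper_width: 0.0258
```

```bash
python3 look.py 32 pics/x14.png
```

```text
tip in block [[ 32.  -38.5  43.2]] tcp z 0.02518686521566825
```

View pics/x14.png

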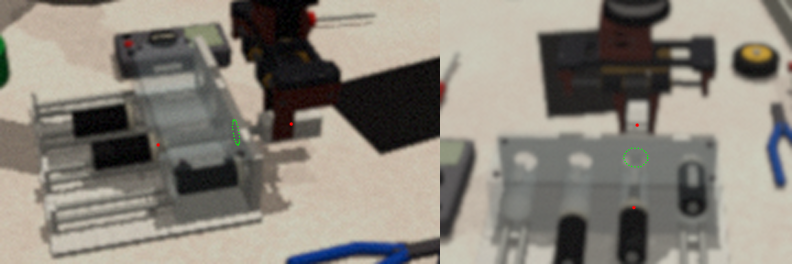

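Request:
play_rows(commands="-1 0 0 4 0;-1 0 0 8 0;-1 0 0 11 0;-1 0 0 13 0;-1 0 0 14 0;-1 0 0 14 0;-1 0 0 5 0;-1 0 0 -15 0")

```text
time: 21.1
tcp_pos: [0.554, 0.1125, 0.025]
tool_rot: [120.4, 89.4, 24.8]
wrist_force: [-0.3, 0.8, -1.4]
gripper_width: 0.0257
```

Request:
play_rows(commands="-1 0 0 -30 0;-1 0 0 -65 0;-1 0 0 -95 0;-1 0 0 -112 0;-1 0 20 -115 0;-1 0 45 -115 0;-1 0 62 -115 0;-1 0 64 -115 0")

```text
time: 21.9
tcp_pos: [0.6308, 0.2194, 0.0258]
tool_rot: [114.8, 89.4, 19.1]
wrist_force: [0.1, 0.1, -2.0]
gripper_width: 0.0259
```

```bash
python3 - <<'E'
from h import *
p=bl(96,65+137,0); plan(p[0],p[1],.0247,-5.3)
E
python3 look.py 96 pics/x15.png
```

```text
tcp [0.6308 0.2194 0.0258] jawdir -5.71 -> shift [ 0.9 -3.  23.5] turn -0.41
tip in block [[95.6 89.1 44. ]] tcp z 0.02564722406935698
```

View pics/x15.png

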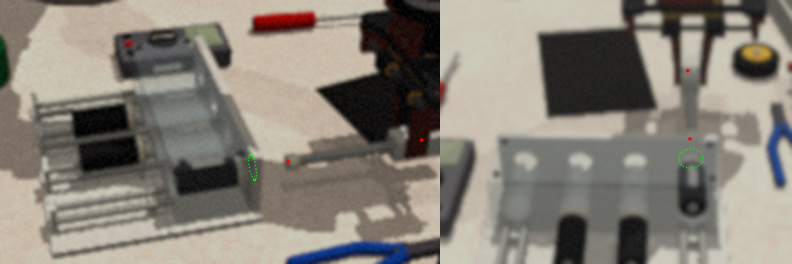

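Request:
play_rows(commands="-1 1 -2 6 -0.4;-1 1 -3 14 -0.4;-1 1 -3 20 -0.4;-1 1 -3 23 -0.4;-1 1 -3 23 -0.4;-1 1 -3 23 -0.4;-1 1 -3 23 -0.4;-1 1 -3 23 -0.4")

```text
time: 22.8
tcp_pos: [0.623, 0.1982, 0.0245]
tool_rot: [121.5, 89.5, 26.3]
wrist_force: [-0.4, 0.0, -0.7]
gripper_width: 0.0259
```

```bash
python3 look.py 96 pics/x16.png; python3 - <<'E'
from h import *
p=bl(96,137-52,0); plan(p[0],p[1],.0247,-5.3)
E
```

```text
tip in block [[93.5 66.5 42.9]] tcp z 0.024543867814116167
tcp [0.623  0.1981 0.0245] jawdir -5.17 -> shift [ -0.7   2.4 118.6] turn 0.13
```

View pics/x16.png

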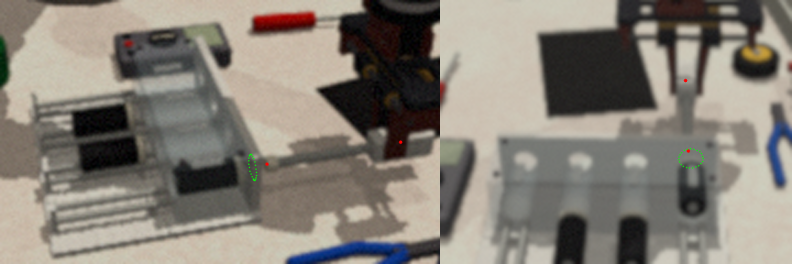

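Request:
play_rows(commands="-1 -0.5 2 0 0;-1 -0.5 2 5 0;-1 -0.5 2 12 0;-1 -0.5 2 18 0;-1 -0.5 2 24 0;-1 -0.5 2 30 0;-1 -0.5 2 37 0;-1 -0.5 2 45 0")

```text
time: 23.7
tcp_pos: [0.6212, 0.1558, 0.0256]
tool_rot: [134.9, 89.2, 39.8]
wrist_force: [0.3, 6.2, -2.0]
gripper_width: 0.0256
```

Request:
play_rows(commands="-1 0 0 8 0;-1 0 0 16 0;-1 0 0 24 0;-1 0 0 32 0;-1 0 0 40 0;-1 0 0 48 0;-1 0 0 54 0;-1 0 0 58 0")

```text
time: 24.5
tcp_pos: [0.616, 0.0968, 0.0249]
tool_rot: [133.0, 89.3, 37.9]
wrist_force: [-0.3, 0.9, -1.1]
gripper_width: 0.0262
```

```bash
python3 look.py 96 pics/x17.png
```

```text
tip in block [[ 96.  -35.3  42.7]] tcp z 0.024877516646347124
```

View pics/x17.png

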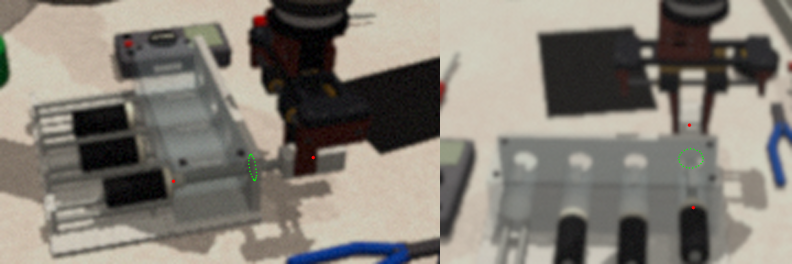

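Request:
play_rows(commands="-1 0 0 5 0;-1 0 0 10 0;-1 0 0 14 0;-1 0 0 16 0;-1 0 0 17 0;-1 0 0 17 0;-1 0 0 8 0;-1 0 0 -12 0")

```text
time: 25.4
tcp_pos: [0.6173, 0.1071, 0.0247]
tool_rot: [126.6, 89.4, 31.3]
wrist_force: [0.3, -0.7, -0.9]
gripper_width: 0.0264
```

Request:
play_rows(commands="-1 0 0 -30 0;-1 0 0 -65 0;-1 0 0 -95 0;-1 0 0 -120 0;-1 -10 -10 -140 0;-1 -35 -40 -155 0;-1 -50 -70 -165 0;-1 -50 -85 -170 0")

```text
time: 26.2
tcp_pos: [0.5457, 0.2874, 0.0779]
tool_rot: [129.9, 89.2, 34.8]
wrist_force: [-0.8, 0.1, -1.2]
gripper_width: 0.0261
```

```bash
python3 - <<'E'
from h import *
M=pose2(.5053,.3236,4.3)  # mat
# rod along mat -y, centre of rod (handle c + 59mm) at mat centre
a=np.radians(4.3-90); d=np.array([np.cos(a),np.sin(a)])
hc=M[:2,3]-d*.059; tcp=hc+d*.016; print(tcp); plan(tcp[0],tcp[1],.06,4.3)
print(r.observe()["gripper_width"])
E
python3 look.py 96 pics/x18.png
```

```text
[0.50207591 0.36647896]
tcp [0.5457 0.2874 0.0779] jawdir -5.08 -> shift [ 18.1 -50.7 -74.7] turn -9.38
0.026093024868485082
tip in block [[  8.6 146.2  93.7]] tcp z 0.07559404372220868
```

View pics/x18.png

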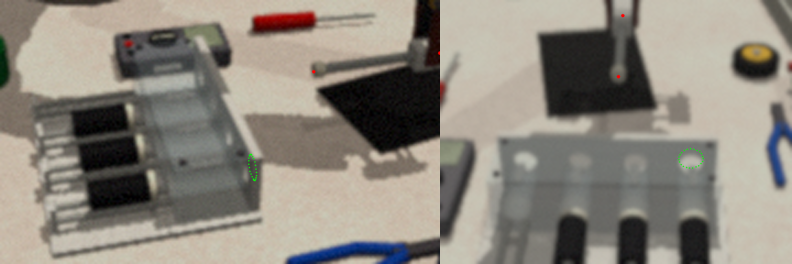

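Request:
play_rows(commands="-1 5 -20 -30 -5;-1 10 -40 -60 -9.4;-1 18 -51 -75 -9.4;-1 30 -51 -75 -9.4;-1 40 -51 -75 -9.4;-1 50 -51 -75 -9.4;-1 55 -51 -75 -9.4;-1 55 -51 -75 -9.4")

```text
time: 27.1
tcp_pos: [0.5023, 0.3632, 0.0194]
tool_rot: [111.8, 89.5, 26.0]
wrist_force: [-0.4, -0.9, -1.6]
gripper_width: 0.0256
```

```bash
python3 - <<'E'
from h import *
plan(.5021,.3665,-.001,4.3); print(r.observe()["wrist_force"])
E
```

```text
tcp [0.5023 0.3632 0.0194] jawdir 4.22 -> shift [20.4 -0.2 -3.3] turn -0.08
[-0.3759838  -0.86698461 -1.64918587]
```

Request:
play_rows(commands="-1 5 0 -2 0;-1 10 0 -2 0;-1 14 0 -2 0;-1 17 0 -2 0;-1 19 0 -2 0;-1 20 0 -2 0;-1 20.5 0 -2 0;-1 20.5 0 -2 0")

```text
time: 27.9
tcp_pos: [0.5024, 0.3654, -0.0009]
tool_rot: [112.2, 89.5, 26.4]
wrist_force: [0.4, -0.7, -1.9]
gripper_width: 0.0258
```

Request:
play_rows(commands="-1 1 0 0 0;-1 1.5 0 0 0;-1 1.5 0 0 0;-1 1.5 0 0 0;0.15 1.5 0 0 0;0.15 1.5 0 0 0;0.15 1.5 0 0 0;0.15 1.5 0 0 0")

```text
time: 28.7
tcp_pos: [0.5025, 0.3654, -0.0025]
tool_rot: [112.7, 89.5, 27.0]
wrist_force: [0.8, 0.7, 0.5]
gripper_width: 0.0499
```

Request:
play_rows(commands="0.15 0 0 0 0;0.15 0 0 0 0;0.15 0 0 0 0;0.15 -10 0 0 0;0.15 -30 0 0 0;0.15 -60 0 0 0;0.15 -100 0 0 0;0.15 -140 0 0 0")

```text
time: 29.5
tcp_pos: [0.5009, 0.3647, 0.1394]
tool_rot: [113.7, 89.5, 28.0]
wrist_force: [-0.0, -0.1, 0.4]
gripper_width: 0.0504
```

```bash
python3 - <<'E'
from h import *
print(r.observe()["gripper_width"],r.observe()["wrist_force"])
w,T=shot("wrist"); cv2.imwrite("pics/w19.png",w["frame"])
# view pose: see rack+rails
plan(.5,-.12,.33,-5.3)
E
```

```text
0.05043079543743948 [-0.03714326 -0.05516424  0.42493462]
tcp [0.5035 0.368  0.1466] jawdir 4.24 -> shift [-188.5  -36.5  484.7] turn 9.54
```

View pics/w19.png

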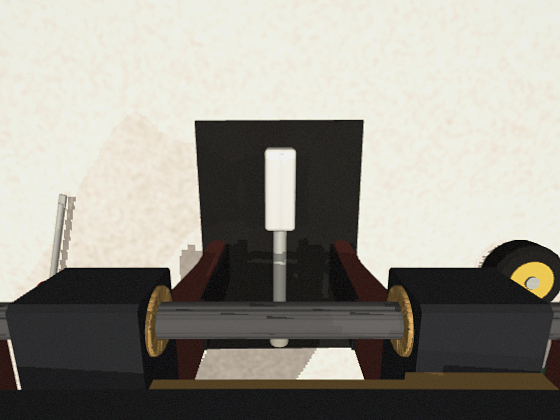

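```bash
python3 - <<'E'
from fit import *
T=toolT()
for uv,z in [((280,346),.012),((280,348),.003),((205,348),.003),((355,348),.003),((280,121),.003),((280,150),.033)]: print(uv,onplane(WF,uv,z,T))
g,_=shot("side"); cv2.imwrite("pics/s20.png",cv2.resize(g["frame"][110:210,210:320],None,fx=6,fy=6,interpolation=cv2.INTER_CUBIC))
E
```

```text
(280, 346) [0.51723717 0.21753127 0.012     ]
(280, 348) [0.518048   0.20894219 0.003     ]
(205, 348) [0.4388744 0.2040762 0.003    ]
(355, 348) [0.59785256 0.21399457 0.003     ]
(280, 121) [0.50074686 0.44129171 0.003     ]
(280, 150) [0.50197825 0.41709073 0.033     ]
```

View pics/s20.png

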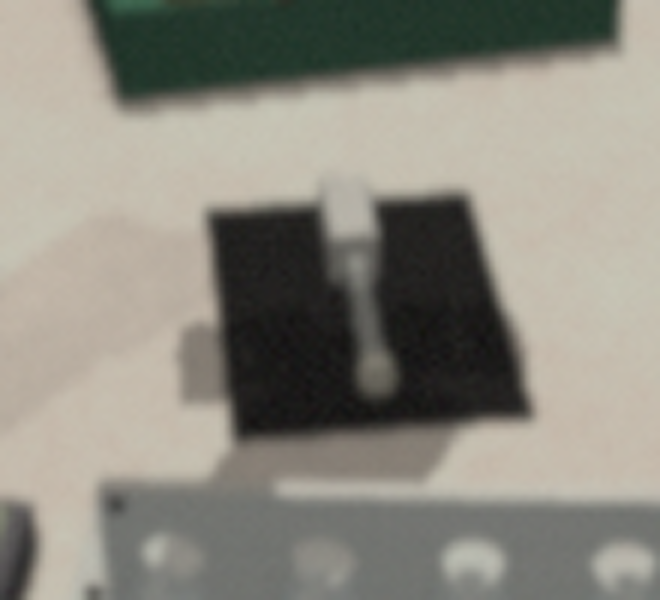

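Rod lies fully on the mat. Now to view the rails and rack.

Request:
play_rows(commands="0.1 -60 -5 40 4;0.1 -110 -12 85 8;0.1 -150 -18 130 9.5;0.1 -190 -22 178 9.5;0.1 -190 -27 227 9.5;0.1 -190 -30 276 9.5;0.1 -190 -34 325 9.5;0.1 -190 -37 374 9.5")

```text
time: 30.4
tcp_pos: [0.4907, 0.04, 0.3281]
tool_rot: [125.2, 88.8, 29.9]
wrist_force: [1.6, -0.6, -0.2]
gripper_width: 0.0484
```

```bash
python3 - <<'E'
from h import *
plan(.5,-.24,.34,-5.3)
E
```

```text
tcp [0.4907 0.04   0.3281] jawdir -5.26 -> shift [-14.6  35.1 277.8] turn 0.04
```

Request:
play_rows(commands="0.1 -15 5 45 0;0.1 -15 10 95 0;0.1 -15 18 145 0;0.1 -15 25 195 0;0.1 -15 30 240 0;0.1 -15 35 268 0;0.1 -15 35 278 0;0.1 -15 35 278 0")

```text
time: 31.2
tcp_pos: [0.4994, -0.2409, 0.34]
tool_rot: [127.8, 88.8, 32.4]
wrist_force: [0.2, 0.3, 0.6]
gripper_width: 0.0481
```

```bash
python3 - <<'E'
from h import *
w,T=shot("wrist"); cv2.imwrite("pics/w21.png",cv2.resize(w["frame"],None,fx=1.4,fy=1.4,interpolation=cv2.INTER_CUBIC));cv2.imwrite("pics/w21raw.png",w["frame"]);np.savez("w21.npz",T=T)
print(T[:3,3])
E
```

```text
[ 0.49937166 -0.24087176  0.33996744]
```

View pics/w21.png

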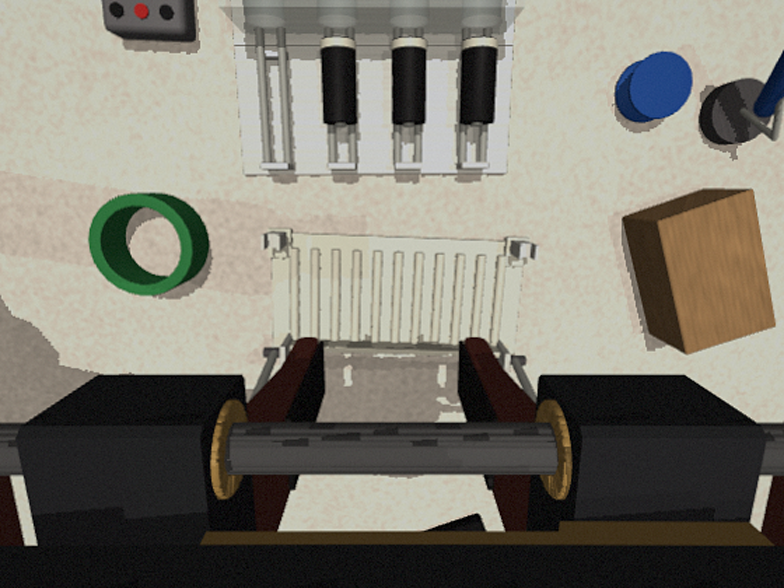

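```bash
python3 - <<'E'
import cv2
im=cv2.imread("pics/w21raw.png")
c=im[155:262,185:390]; cv2.imwrite("pics/w21a.png",cv2.resize(c,None,fx=3.9,fy=3.9,interpolation=cv2.INTER_CUBIC))
E
```

```text
(no output)
```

View pics/w21a.png

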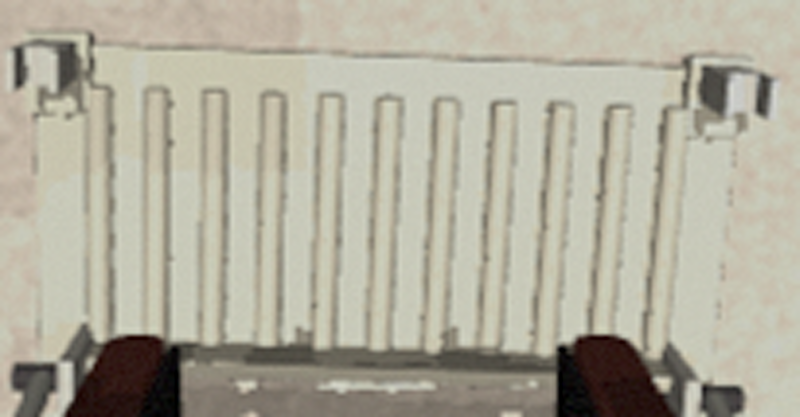

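```bash
python3 - <<'E'
from fit import *
from scipy.optimize import least_squares
T=np.load("w21.npz")["T"]; k=3.9
px=np.array([(102,88),(157,88),(215,90),(272,93),(330,95),(389,97),(446,99),(504,102),(561,103),(620,105),(677,108)])
uv=(px+.5)/k-.5+[185,155]
X=np.array([[-.110+.022*i,.05,.0165] for i in range(11)])
fun=lambda p: (proj(WF,tw(pose2(p[0],p[1],p[2]),X),T)-uv).ravel()
s=least_squares(fun,[.503,-.305,-3]); print(s.x, np.round(s.fun.reshape(-1,2),2).tolist())
M=pose2(*s.x)
im=cv2.imread("pics/w21raw.png"); K=3.9
im=cv2.resize(im[155:262,185:390],None,fx=K,fy=K,interpolation=cv2.INTER_CUBIC)
def line(a,b,c=(0,0,255)):
    q=(proj(WF,tw(M,[a,b]),T)-[185,155]+.5)*K-.5; cv2.line(im,tuple(np.int32(q[0])),tuple(np.int32(q[1])),c,1)
for i in range(11):
    x=-.11+.022*i; line((x,-.05,.017),(x,.05,.017))
line((-.135,.065,.008),(.135,.065,.008),(0,180,0)); line((-.135,-.054,.034),(.135,-.054,.034),(255,0,0))
for x in(-.125,.125): line((x,.06,0),(x,.06,.056),(255,0,255))
for x in(-.115,.115): line((x,-.055,0),(x,-.055,.055),(255,0,255))
cv2.imwrite("pics/w21o.png",im)
E
```

```text
[ 0.50474397 -0.2953201  -7.57218619] [[-1.58, -0.36], [-0.57, 0.19], [-0.37, 0.22], [0.05, -0.0], [0.18, 0.03], [0.02, 0.05], [0.34, 0.08], [0.38, -0.16], [0.64, 0.12], [0.37, 0.14], [0.58, -0.1]]
```

View pics/w21o.png

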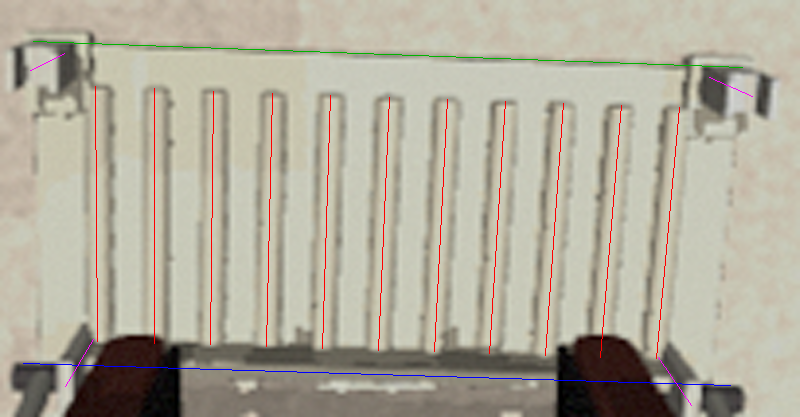

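```bash
cat >> h.py <<'E'
RK=pose2(.5047,-.2953,-7.57)
def rk(x,y,z): return tw(RK,[x/1000,y/1000,z/1000])[0]
def bailpts(th): 
    y=-55+130*np.cos(th); z=45+130*np.sin(th); return np.array([rk(-40,y,z),rk(0,y,z),rk(40,y,z)])
E
python3 - <<'E'
from fit import *
from h import *
T=np.load("w21.npz")["T"]
for a,b in [(338,44),(340,122),(409,46),(407,121),(480,46),(477,121)]:
    print(np.round(tw(np.linalg.inv(B),onplane(WF,(a/1.4,b/1.4),.0575,T))*1000,1))
f,_=shot("scene"); g,_=shot("side")
for th in [1.6,1.7,1.8,1.9,2.0,2.1]: print(th,np.round(proj(f,bailpts(th))[1]),np.round(proj(g,bailpts(th))[1]))
for F in (f,g):
    for d in regions_of(F,"bail_grip")[:1]: print(d["p"],d["location"])
    for d in spot_in(F,"bail_grip")[:1]: print(d["p"],d["location"])
cv2.imwrite("pics/s22.png",cv2.resize(g["frame"][270:390,170:380],None,fx=3.8,fy=3.8,interpolation=cv2.INTER_CUBIC))
E
```

```text
[[-31.1 -61.4  57.5]]
[[ -31.  -125.5   57.5]]
[[ 30.9 -62.8  57.5]]
[[  29.6 -124.6   57.5]]
[[ 93.2 -62.7  57.5]]
[[  93.2 -124.6   57.5]]
1.6 [119. 175.] [274. 295.]
1.7 [113. 176.] [273. 302.]
1.8 [107. 177.] [273. 310.]
1.9 [101. 180.] [272. 319.]
2.0 [ 96. 182.] [271. 328.]
2.1 [ 91. 185.] [270. 338.]
0.9 [189.4, 110.6]
0.73 [309.5, 275.4]
0.71 [309.7, 274.1]
```

View pics/s22.png

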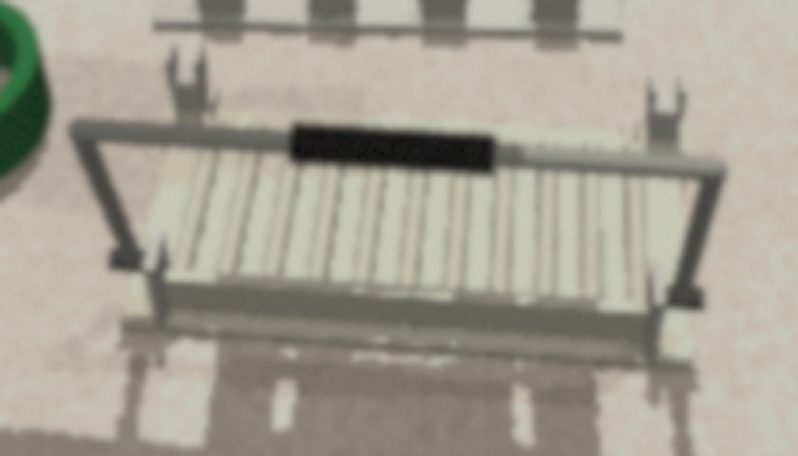

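```bash
python3 - <<'E'
from h import *
f,_=shot("scene")
T=np.array([[0.006,0.9743,-0.2253,0.5004],[0.0011,-0.2253,-0.9743,0.3733],[-1,0.0056,-0.0024,0.0197],[0,0,0,1]])
im=cv2.imread("pics/c6.png")
im=cv2.resize(cv2.imread("pics/c5.png")[60:280,300:600],None,fx=2.6,fy=2.6,interpolation=cv2.INTER_CUBIC)
def pt(P,c):
    q=proj(f,tw(T,P))
    for p in q: 
        z=((p-[280,100]+.5)*3.4-[300,60])*2.6; cv2.circle(im,tuple(np.int32(z)),3,c,-1)
for y,c in [(.015,(0,0,255)),(.089,(0,255,255))]:
    for x in (-.049,-.066,-.091): pt([[x,y,z] for z in (-.06,-.0375,0,.0375)],c)
cv2.imwrite("pics/c5o.png",im)
E
```

```text
(no output)
```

View pics/c5o.png

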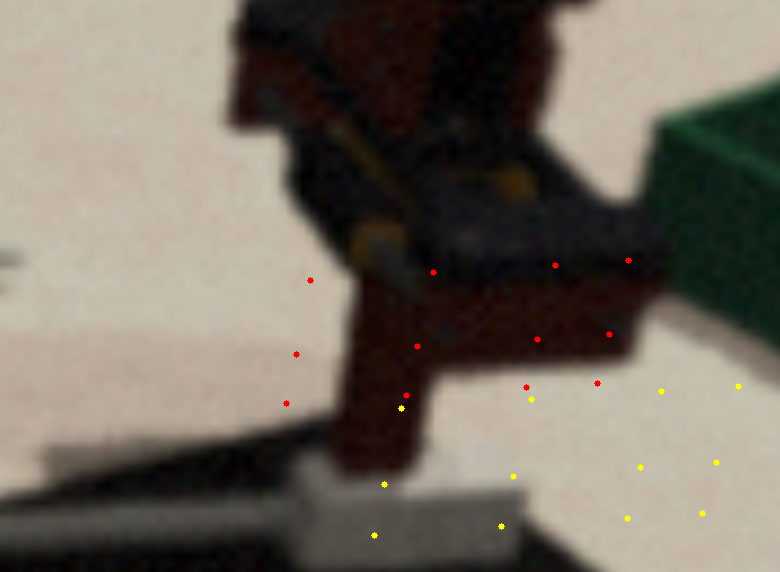

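The gripper body overhangs toward tool −z (65 mm, bottom ~58 mm above TCP). Unflipped, it would hit the 80 mm block top when picking from the rails. I'll pick with the tool turned 180° and turn back to place on the rack, keeping the camera clear of the bail.

```bash
python3 - <<'E'
from h import *
print(np.round(r.observe()["joint_pos"],1))
p=bl(96,-89,0); print(p); plan(p[0],p[1],.15,174.7)
E
```

```text
[ 43.   11.9 -27.6  94.7   4.8  74.    9.5]
[ 0.59866859 -0.09348707  0.        ]
tcp [ 0.5001 -0.2392  0.3407] jawdir -5.16 -> shift [ 193.9   81.8 -151.8] turn -179.86
```

Request:
play_rows(commands="0.1 20 10 -20 -8;0.1 40 25 -45 -16;0.1 60 40 -75 -24;0.1 80 55 -105 -32;0.1 100 70 -130 -40;0.1 110 82 -152 -48;0.1 110 82 -152 -56;0.1 110 82 -152 -64")

```text
time: 32.4
tcp_pos: [0.5975, -0.0923, 0.2334]
tool_rot: [62.6, 88.8, 31.9]
wrist_force: [0.2, -0.6, -0.2]
gripper_width: 0.0484
```

```bash
python3 - <<'E'
from h import *
print(np.round(r.observe()["joint_pos"],1))
p=bl(96,-89,0); plan(p[0],p[1],.20,174.7)
E
```

```text
[ 34.5  24.1 -41.3  96.1  16.7  65.2  48.2]
tcp [ 0.5975 -0.0923  0.2334] jawdir 59.33 -> shift [33.4 -1.   1.3] turn -115.37
```

Request:
play_rows(commands="0.1 5 0 0 -8;0.1 10 0 0 -16;0.1 15 0 0 -24;0.1 20 0 0 -32;0.1 25 0 0 -40;0.1 30 0 0 -48;0.1 33 0 0 -56;0.1 33 0 0 -64")

```text
time: 33.2
tcp_pos: [0.5978, -0.0918, 0.2]
tool_rot: [-0.7, 88.9, 33.0]
wrist_force: [0.3, 0.2, 0.1]
gripper_width: 0.0485
```

```bash
python3 - <<'E'
from h import *
print(np.round(r.observe()["joint_pos"],1))
p=bl(96,-89,0); plan(p[0],p[1],.12,174.7)
E
```

```text
[ 42.7  30.3 -54.4  97.7  26.4  64.9 104.7]
tcp [ 0.5978 -0.0918  0.2   ] jawdir 123.67 -> shift [80.  -1.9 -1.8] turn -51.03
```

Request:
play_rows(commands="0.1 10 -2 -2 -8;0.1 20 -2 -2 -16;0.1 30 -2 -2 -24;0.1 40 -2 -2 -32;0.1 50 -2 -2 -40;0.1 60 -2 -2 -48;0.1 60 -2 -2 -51;0.1 60 -2 -2 -51")

```text
time: 34.0
tcp_pos: [0.5981, -0.0937, 0.1395]
tool_rot: [-49.0, 88.9, 35.7]
wrist_force: [-0.3, -0.1, -0.4]
gripper_width: 0.0481
```

```bash
python3 - <<'E'
from h import *
print(np.round(r.observe()["joint_pos"],1))
p=bl(96,-89,0); plan(p[0],p[1],.0205,174.7)
f,_=shot("scene"); g,_=shot("side"); w,T=shot("wrist")
cv2.imwrite("pics/w23.png",w["frame"])
cv2.imwrite("pics/x23.png",cv2.resize(np.hstack([f["frame"][100:280,180:400],g["frame"][120:300,200:420]]),None,fx=1.8,fy=1.8,interpolation=cv2.INTER_CUBIC))
E
```

```text
[ 47.2  39.2 -62.9 100.5  38.2  63.8 146.9]
tcp [ 0.5981 -0.0937  0.1395] jawdir 174.69 -> shift [119.    1.2  -1.3] turn -0.01
```

View pics/w23.png

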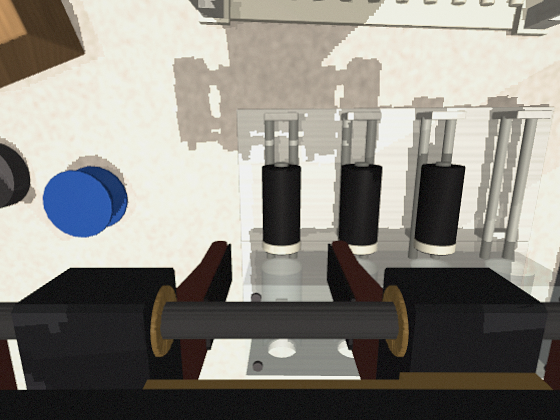

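View pics/x23.png

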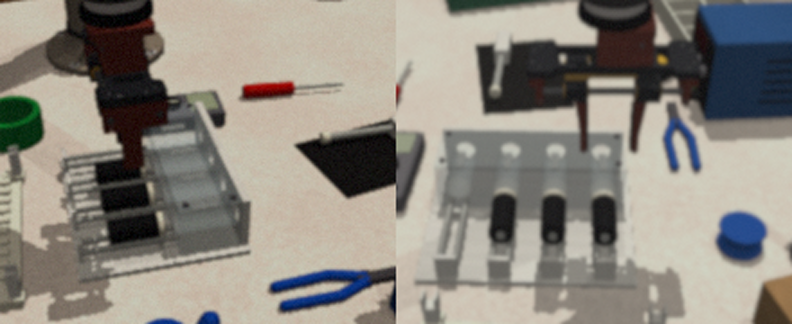

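```bash
python3 - <<'E'
from h import *
f,_=shot("scene"); g,_=shot("side")
a=cv2.resize(f["frame"][140:220,335:455],None,fx=5,fy=5,interpolation=cv2.INTER_CUBIC)
b=cv2.resize(g["frame"][120:200,225:325],None,fx=5,fy=5,interpolation=cv2.INTER_CUBIC)
cv2.imwrite("pics/x24.png",cv2.resize(np.hstack([a,b]),None,fx=.72,fy=.72))
E
```

```text
(no output)
```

View pics/x24.png

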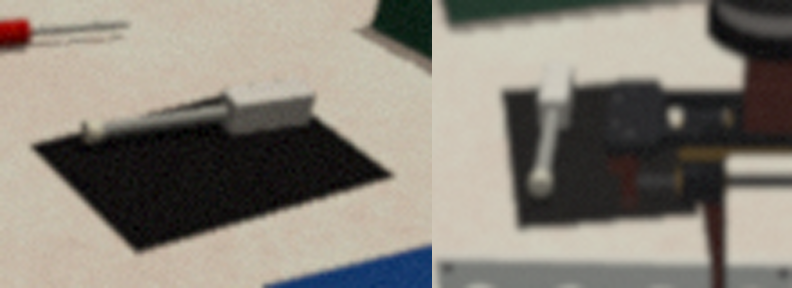

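The rod was knocked a few cm toward −x but still seems to be on the mat; I'll check it later. Descending on the first cell.

Request:
play_rows(commands="0.1 25 1 -1 0;0.1 55 1 -1 0;0.1 80 1 -1 0;0.1 98 1 -1 0;0.1 110 1 -1 0;0.1 117 1 -1 0;0.1 119 1 -1 0;0.1 119 1 -1 0")

```text
time: 35.05
tcp_pos: [0.5999, -0.0934, 0.0218]
tool_rot: [-54.5, 88.8, 30.1]
wrist_force: [0.8, 0.5, -0.7]
gripper_width: 0.0483
```

```bash
python3 - <<'E'
from h import *
p=bl(96,-89,0); plan(p[0],p[1],.0205,174.7)
T=toolT()
f,_=shot("scene"); g,_=shot("side"); w,T=shot("wrist")
cv2.imwrite("pics/w25.png",w["frame"])
cv2.imwrite("pics/x25.png",cv2.resize(np.hstack([f["frame"][160:270,200:330],g["frame"][190:300,240:370]]),None,fx=3,fy=3,interpolation=cv2.INTER_CUBIC))
E
```

```text
tcp [ 0.5999 -0.0934  0.0218] jawdir 174.62 -> shift [ 1.3  1.2 -0.2] turn -0.08
```

View pics/w25.png

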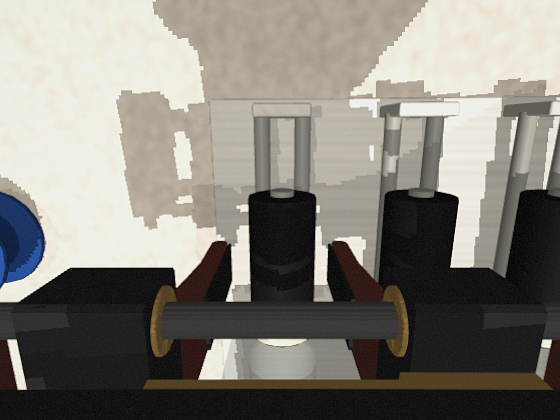

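View pics/x25.png

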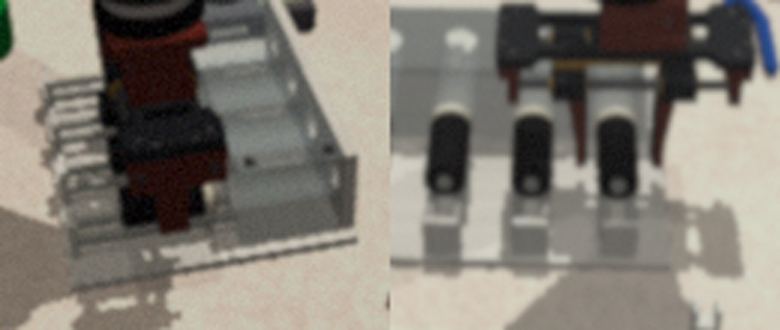

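```bash
python3 - <<'E'
from h import *
T=toolT(); f,_=shot("scene")
x0,y0,k=200,130,6
im=cv2.resize(f["frame"][y0:y0+100,x0:x0+130],None,fx=k,fy=k,interpolation=cv2.INTER_CUBIC)
for y,c in [(-.04,(0,0,255)),(-.025,(0,255,0))]:
    for x in (-.012,-.05,-.066):
        for z in (-.065,-.0375,-.01,.01,.0375,.065):
            p=proj(f,tw(T,[[x,y,z]]))[0]; q=tuple(np.int32((p-[x0,y0]+.5)*k)); cv2.circle(im,q,3,c,-1)
            if x==-.05 and y==-.04: cv2.putText(im,str(int(z*1000)),q,0,.4,(255,255,255),1)
cv2.imwrite("pics/x26.png",im)
E
```

```text
(no output)
```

View pics/x26.png

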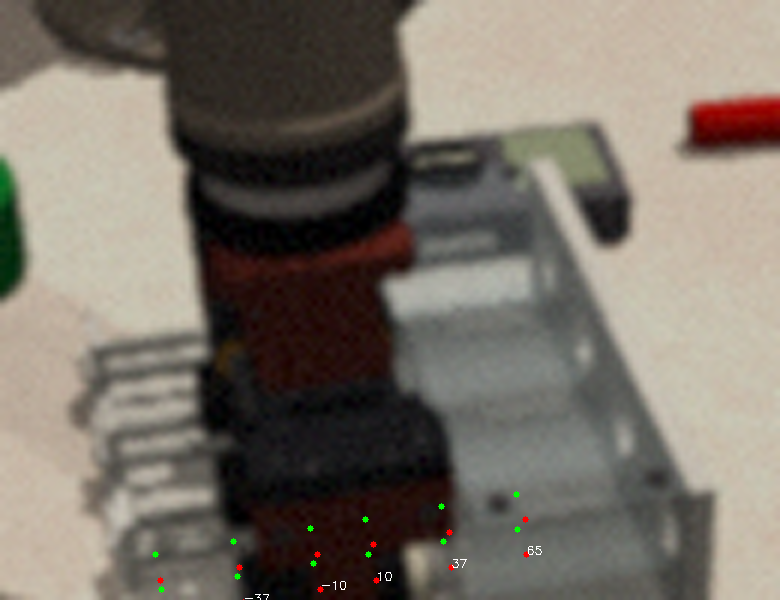

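Request:
play_rows(commands="-1 1 1 0 0;-1 1 1 0 0;-1 1 1 0 0;-1 1 1 0 0;-1 1 1 0 0;-1 1 1 0 0;-1 1 1 0 0;-1 1 1 0 0")

```text
time: 36.05
tcp_pos: [0.5989, -0.0935, 0.0212]
tool_rot: [-55.8, 88.8, 28.8]
wrist_force: [-2.7, 0.2, 4.6]
gripper_width: 0.0313
```

Request:
play_rows(commands="-1 -5 0 0 0;-1 -20 0 0 0;-1 -45 0 0 0;-1 -70 0 0 0;-1 -95 0 0 0;-1 -115 0 0 8;-1 -120 0 0 16;-1 -120 0 0 24")

```text
time: 36.85
tcp_pos: [0.5977, -0.0943, 0.1436]
tool_rot: [-35.4, 88.6, 24.9]
wrist_force: [0.2, 0.1, -0.6]
gripper_width: 0.0312
```

```bash
python3 - <<'E'
from h import *
s=r.observe(); print(np.round(s["joint_pos"],1),s["gripper_width"],s["wrist_force"])
p=rk(77,0,0); print(p); plan(p[0],p[1],.13,-7.57)
E
```

```text
[ 44.7  36.  -57.9 100.8  34.   61.4 125.6] 0.03116651668314566 [ 0.2250508   0.12430588 -0.56044399]
[ 0.58102892 -0.30544378  0.        ]
tcp [ 0.5977 -0.0943  0.1436] jawdir 150.29 -> shift [  11.1  -89.9 -191.9] turn 157.86
```

Request:
play_rows(commands="-1 0 -5 -10 8;-1 0 -12 -25 16;-1 0 -20 -45 24;-1 0 -30 -65 32;-1 0 -40 -85 40;-1 0 -50 -105 48;-1 0 -60 -125 56;-1 0 -70 -145 64")

```text
time: 37.65
tcp_pos: [0.5868, -0.2554, 0.1428]
tool_rot: [28.5, 88.6, 24.5]
wrist_force: [0.5, 0.7, -1.3]
gripper_width: 0.0316
```

```bash
python3 - <<'E'
from h import *
s=r.observe(); print(np.round(s["joint_pos"],1),s["gripper_width"])
p=rk(77,0,0); plan(p[0],p[1],.13,-7.57)
E
```

```text
[ 48.3  33.3 -42.   96.4  24.5  58.8  84.6] 0.03158086099608935
tcp [ 0.5868 -0.2554  0.1428] jawdir 86.02 -> shift [ 12.2 -50.5  -2.6] turn 93.59
```

Request:
play_rows(commands="-1 0 -10 0 8.5;-1 0 -20 0 17;-1 0 -30 0 25.5;-1 0 -40 0 34;-1 0 -48 -1 42.5;-1 0 -50 -2 51;-1 0 -50 -2 59.5;-1 0 -50 -2 68")

```text
time: 38.45
tcp_pos: [0.5817, -0.3046, 0.1431]
tool_rot: [97.1, 88.5, 24.8]
wrist_force: [0.9, 0.4, -1.3]
gripper_width: 0.0312
```

```bash
python3 - <<'E'
from h import *
s=r.observe(); print(np.round(s["joint_pos"],1),s["gripper_width"])
p=rk(77,0,0); plan(p[0],p[1],.08,-7.57)
E
```

```text
[ 41.3  31.  -25.9  94.7  14.4  56.6  28.6] 0.03120925338381269
tcp [ 0.5817 -0.3046  0.1431] jawdir 17.69 -> shift [63.  -2.6  0.8] turn 25.26
```

Request:
play_rows(commands="-1 10 -2 1 8.5;-1 20 -2 1 17;-1 35 -2 1 25.3;-1 50 -2 1 25.3;-1 65 -2 1 25.3;-1 80 -2 1 25.3;-1 90 -2 1 25.3;-1 90 -2 1 25.3")

```text
time: 39.25
tcp_pos: [0.5811, -0.3046, 0.051]
tool_rot: [128.7, 88.6, 31.2]
wrist_force: [0.8, -0.6, -2.3]
gripper_width: 0.0314
```

```bash
python3 - <<'E'
from h import *
s=r.observe(); print(np.round(s["joint_pos"],1),s["gripper_width"])
p=rk(77,0,0); plan(p[0],p[1],.0097,-7.57)
T=toolT(); print(np.round(T[:3,:3],3)); c=tw(T,[-.0203,0,0])[0]; print("cell in rack",np.round(tw(np.linalg.inv(RK),c)*1000,1))
w,T=shot("wrist"); cv2.imwrite("pics/w27.png",w["frame"]); g,_=shot("side")
cv2.imwrite("pics/s27.png",cv2.resize(g["frame"][220:390,170:400],None,fx=3.4,fy=3.4,interpolation=cv2.INTER_CUBIC))
E
```

```text
[ 36.1  36.3 -18.6  98.3  13.4  46.8   4.3] 0.03143708862525374
tcp [ 0.5811 -0.3046  0.051 ] jawdir -7.55 -> shift [41.3 -0.7  1.5] turn 0.02
[[ 0.021  0.991 -0.131]
 [ 0.013 -0.131 -0.991]
 [-1.     0.019 -0.015]]
cell in rack [[76.5  0.5 71.3]]
```

View pics/w27.png

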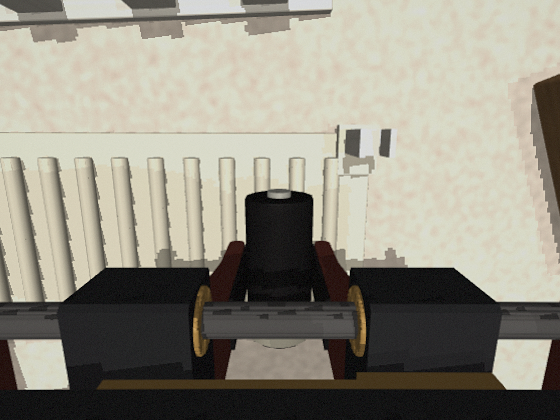

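View pics/s27.png

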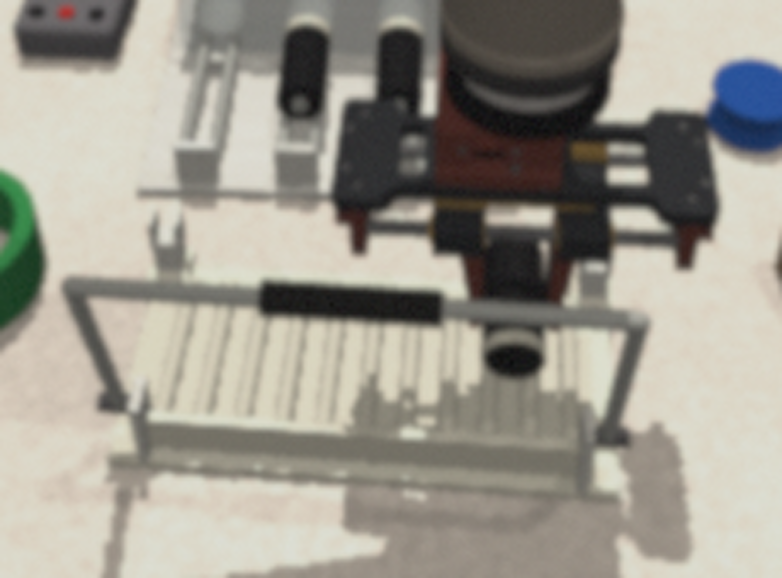

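Request:
play_rows(commands="-1 10 0 0 0;-1 20 0 0 0;-1 28 0 0 0;-1 33 0 0 0;-1 36 0 0 0;-1 38 0 0 0;-1 39 0 0 0;-1 39 0 0 0")

```text
time: 40.15
tcp_pos: [0.5834, -0.3048, 0.0141]
tool_rot: [122.7, 88.5, 25.1]
wrist_force: [-0.5, 0.6, -1.2]
gripper_width: 0.0313
```

Request:
play_rows(commands="-1 0.5 0 0 0;-1 1 0 0 0;-1 1.5 0 0 0;-1 2 0 0 0;-1 2.5 0 0 0;-1 2.5 0 0 0;-1 2.5 0 0 0;-1 2.5 0 0 0")

```text
time: 40.95
tcp_pos: [0.5834, -0.3047, 0.0116]
tool_rot: [122.8, 88.5, 25.2]
wrist_force: [0.4, -0.1, -0.7]
gripper_width: 0.0314
```

```bash
cat >> h.py <<'E'
def cellrack(h=.0203):
    T=toolT(); c=tw(T,[-h,0,0])[0]; q=tw(np.linalg.inv(RK),c)[0]*1000
    print("cell in rack",np.round(q,1),"jaw",round(np.degrees(np.arctan2(T[1,1],T[0,1])),2),"F",np.round(r.observe()["wrist_force"],1),"w",round(r.observe()["gripper_width"],4))
E
python3 -c "
from h import *
cellrack(); p=rk(77,0,0); plan(p[0],p[1],.0097,-7.57)"
```

```text
cell in rack [78.8  0.7 31.9] jaw -7.59 F [ 0.4 -0.1 -0.7] w 0.0314
tcp [ 0.5834 -0.3047  0.0116] jawdir -7.59 -> shift [ 1.8 -2.3  1.1] turn -0.02
```

Request:
play_rows(commands="-1 0 -1 0 0;-1 0 -2 0 0;-1 0.5 -2 0 0;-1 1 -2 0 0;-1 1.5 -2 0 0;-1 2 -2 0 0;-1 2 -2 0 0;-1 2 -2 0 0")

```text
time: 41.75
tcp_pos: [0.5821, -0.3046, 0.01]
tool_rot: [121.0, 88.4, 23.4]
wrist_force: [1.2, -0.6, 2.5]
gripper_width: 0.0314
```

```bash
python3 -c "
from h import *
cellrack()"
```

```text
cell in rack [77.5  0.7 30.3] jaw -7.58 F [ 1.2 -0.6  2.5] w 0.0314
```

Request:
play_rows(commands="-0.1 0 0 0 0;0 0 0 0 0;0.1 0 0 0 0;0.1 0 0 0 0;0.1 0 0 0 0;0.1 0 0 0 0;0.1 -5 0 0 0;0.1 -20 0 0 0")

```text
time: 42.55
tcp_pos: [0.5806, -0.3043, 0.0293]
tool_rot: [125.7, 88.5, 28.1]
wrist_force: [0.2, -1.2, 0.0]
gripper_width: 0.0483
```

Request:
play_rows(commands="0.1 -20 0 0 0;0.1 -50 0 0 0;0.1 -90 0 0 0;0.1 -110 0 0 0;0.1 -120 0 -20 0;0.1 -120 -5 -60 0;0.1 -120 -15 -100 0;0.1 -120 -20 -110 0")

```text
time: 43.35
tcp_pos: [0.5725, -0.1861, 0.1508]
tool_rot: [131.7, 88.4, 34.6]
wrist_force: [0.6, 0.5, -0.6]
gripper_width: 0.0482
```

```bash
python3 - <<'E'
from h import *
s=r.observe(); print(np.round(s["joint_pos"],1),s["gripper_width"])
p=bl(32,-89,0); plan(p[0],p[1],.12,-5.3)
w,T=shot("wrist"); cv2.imwrite("pics/w28.png",w["frame"]); g,_=shot("side")
cv2.imwrite("pics/s28.png",cv2.resize(g["frame"][220:390,170:400],None,fx=3.4,fy=3.4,interpolation=cv2.INTER_CUBIC))
E
```

```text
[ 30.   25.1 -22.5 102.3  10.3  53.6  -3.6] 0.048177729354152696
tcp [ 0.5725 -0.1861  0.1508] jawdir -7.11 -> shift [ 31.5 -50.1 -92.6] turn -1.81
```

View pics/w28.png

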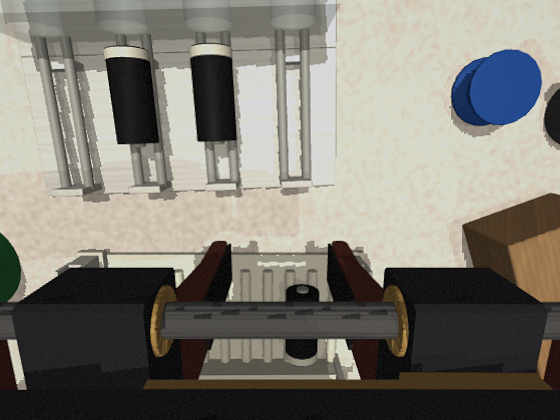

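View pics/s28.png

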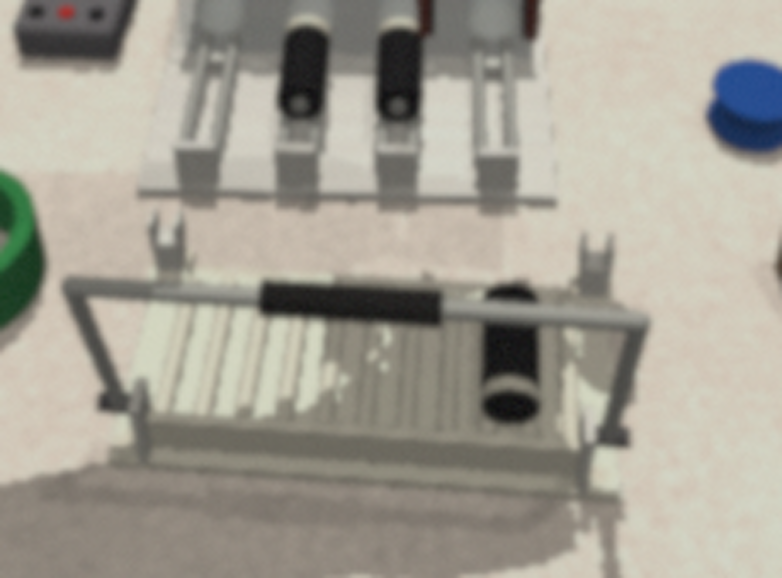

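Cell 1 lies in its valley along the ribs. Next is the bore-32 cell, without turning: the body spans ±37 mm, so it clears the block.

```bash
python3 - <<'E'
from h import *
p=bl(32,-92,0); plan(p[0],p[1],.0212,-5.3)
E
```

```text
tcp [ 0.5721 -0.1901  0.1507] jawdir -7.27 -> shift [129.9 -52.3 -92. ] turn -1.97
```

Request:
play_rows(commands="0.1 5 -15 -30 -2;0.1 15 -35 -60 -2;0.1 30 -50 -85 -2;0.1 45 -52 -92 -2;0.1 60 -52 -92 -2;0.1 75 -52 -92 -2;0.1 85 -52 -92 -2;0.1 85 -52 -92 -2")

```text
time: 44.25
tcp_pos: [0.5331, -0.0922, 0.0643]
tool_rot: [130.6, 88.7, 35.2]
wrist_force: [-0.1, -0.2, -0.9]
gripper_width: 0.0484
```

```bash
python3 - <<'E'
from h import *
p=bl(32,-92,0); plan(p[0],p[1],.0212,-5.3)
T=toolT(); print(np.round(T[:3,0],3))
w,T=shot("wrist"); cv2.imwrite("pics/w29.png",w["frame"]); g,_=shot("side")
cv2.imwrite("pics/s29.png",cv2.resize(g["frame"][170:300,190:370],None,fx=4.3,fy=4.3,interpolation=cv2.INTER_CUBIC))
E
```

```text
tcp [ 0.5331 -0.0922  0.0643] jawdir -5.36 -> shift [43.2  0.6 -1.1] turn -0.06
[ 0.019  0.013 -1.   ]
```

View pics/w29.png

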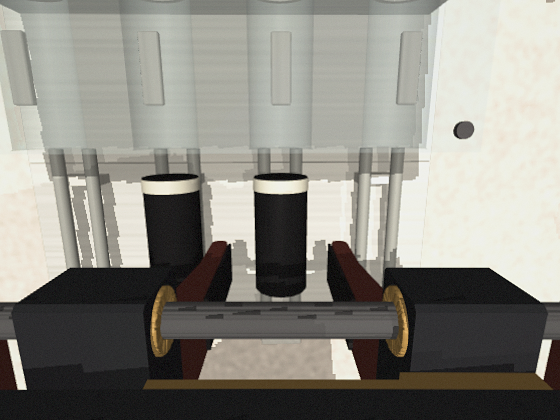

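View pics/s29.png

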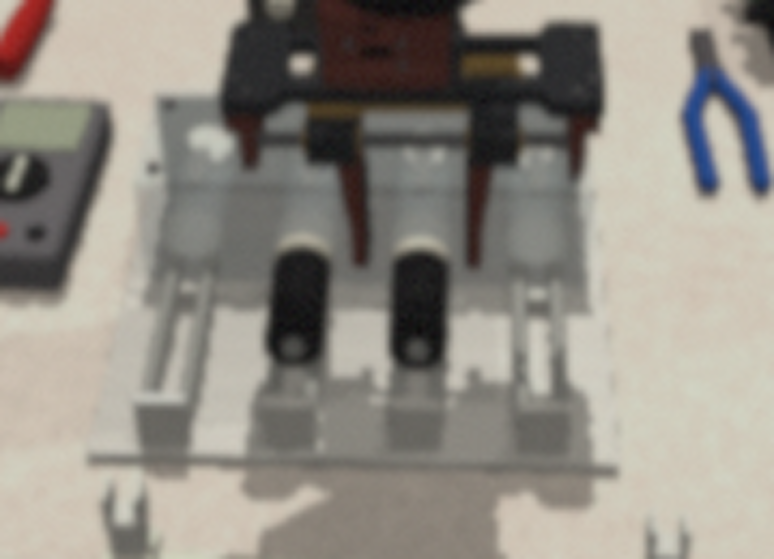

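Request:
play_rows(commands="0.1 12 0 -1 0;0.1 24 0 -1 0;0.1 34 0 -1 0;0.1 40 0 -1 0;0.1 43 0 -1 0;0.1 43 0 -1 0;-1 43 0 -1 0;-1 43 0 -1 0")

```text
time: 45.15
tcp_pos: [0.5355, -0.0903, 0.0234]
tool_rot: [125.7, 88.5, 30.4]
wrist_force: [0.1, 0.5, 0.0]
gripper_width: 0.0357
```

Request:
play_rows(commands="-1 0 0 0 0;-1 0 0 0 0;-1 0 0 0 0;-1 0 0 0 0;-1 0 0 0 0;-1 0 0 0 0;-1 0 0 0 0;-1 0 0 0 0")

```text
time: 45.95
tcp_pos: [0.5351, -0.0903, 0.0234]
tool_rot: [126.4, 88.6, 31.1]
wrist_force: [-4.8, 0.3, 5.7]
gripper_width: 0.0316
```

Request:
play_rows(commands="-1 -5 0 0 0;-1 -20 0 0 0;-1 -45 0 0 0;-1 -70 0 0 0;-1 -80 0 15 0;-1 -85 0 45 0;-1 -85 0 80 0;-1 -85 0 110 0")

```text
time: 46.75
tcp_pos: [0.5237, -0.2029, 0.1084]
tool_rot: [121.4, 88.5, 26.0]
wrist_force: [-0.3, 0.3, -2.1]
gripper_width: 0.0313
```

```bash
python3 - <<'E'
from h import *
cellrack(.0181)
p=rk(11,0,0); plan(p[0],p[1],.07,-7.57)
E
```

```text
cell in rack [  6.2  93.8 126.5] jaw -5.34 F [-0.3  0.3 -2.1] w 0.0313
tcp [ 0.5237 -0.2029  0.1084] jawdir -5.34 -> shift [37.1 -0.2 94.7] turn 2.23
```

Request:
play_rows(commands="-1 5 0 30 2.2;-1 10 0 60 2.2;-1 15 0 85 2.2;-1 25 0 94 2.2;-1 37 0 94 2.2;-1 50 0 94 2.2;-1 58 0 94 2.2;-1 58 0 94 2.2")

```text
time: 47.55
tcp_pos: [0.5158, -0.2936, 0.0475]
tool_rot: [130.0, 88.5, 32.6]
wrist_force: [-0.5, 0.3, -1.1]
gripper_width: 0.0312
```

```bash
python3 - <<'E'
from h import *
cellrack(.0181)
p=rk(11,0,0); plan(p[0]+.0005,p[1],.0119,-7.57)
g,_=shot("side")
cv2.imwrite("pics/s30.png",cv2.resize(g["frame"][220:390,170:400],None,fx=3.4,fy=3.4,interpolation=cv2.INTER_CUBIC))
E
```

```text
cell in rack [10.4  2.9 65.6] jaw -7.41 F [-0.5  0.3 -1.1] w 0.0312
tcp [ 0.5158 -0.2936  0.0475] jawdir -7.41 -> shift [35.6 -0.   3.7] turn 0.16
```

View pics/s30.png

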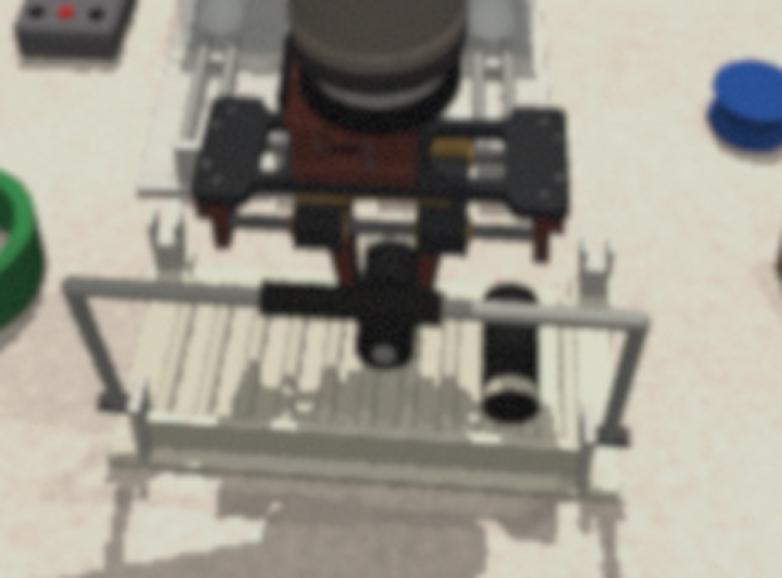

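Request:
play_rows(commands="-1 10 0 4 0;-1 18 -0.5 4 0;-1 25 -1 4 0;-1 29 -1 4 0;-1 31 -1 4 0;-1 33 -1 4 0;-1 33 -1 4 0;-1 33 -1 4 0")

```text
time: 48.4
tcp_pos: [0.5157, -0.2976, 0.0155]
tool_rot: [126.6, 88.5, 29.2]
wrist_force: [-0.3, 0.4, -1.7]
gripper_width: 0.0315
```

```bash
python3 - <<'E'
from h import *
cellrack(.0181)
E
```

```text
cell in rack [10.9 -1.1 33.6] jaw -7.43 F [-0.3  0.4 -1.7] w 0.0315
```

Request:
play_rows(commands="-1 1 0 0 0;-1 2 0 0 0;-1 3 0 0 0;-1 3.5 0 0 0;-1 4 0 0 0;-1 4 0 0 0;-1 4 0 0 0;-1 4 0 0 0")

```text
time: 49.2
tcp_pos: [0.5164, -0.2978, 0.0119]
tool_rot: [124.7, 88.4, 27.2]
wrist_force: [0.2, -0.4, 2.6]
gripper_width: 0.0315
```

Contact felt (+2.6 N). I release and rise.

Request:
play_rows(commands="-0.1 0 0 0 0;0 0 0 0 0;0.1 0 0 0 0;0.1 0 0 0 0;0.1 0 0 0 0;0.1 0 0 0 0;0.1 -5 0 0 0;0.1 -20 0 0 0")

```text
time: 50.0
tcp_pos: [0.5149, -0.2975, 0.0315]
tool_rot: [129.6, 88.5, 32.2]
wrist_force: [-0.3, -0.5, -0.3]
gripper_width: 0.0485
```

Request:
play_rows(commands="0.1 -20 0 0 0;0.1 -50 0 0 0;0.1 -90 0 0 0;0.1 -110 0 0 0;0.1 -120 0 -20 0;0.1 -120 -5 -60 0;0.1 -120 -15 -100 0;0.1 -120 -20 -115 0")

```text
time: 50.8
tcp_pos: [0.5068, -0.1763, 0.1531]
tool_rot: [134.0, 88.5, 36.9]
wrist_force: [0.3, 0.3, 0.4]
gripper_width: 0.0486
```

```bash
python3 - <<'E'
from h import *
p=bl(-32,-92,0); plan(p[0],p[1],.0212,-5.3); print(r.observe()["gripper_width"])
w,T=shot("wrist"); cv2.imwrite("pics/w31.png",w["frame"]); g,_=shot("side")
cv2.imwrite("pics/s31.png",cv2.resize(g["frame"][220:390,170:400],None,fx=3.4,fy=3.4,interpolation=cv2.INTER_CUBIC))
E
```

```text
tcp [ 0.5068 -0.1763  0.1531] jawdir -7.06 -> shift [132.5 -49.3 -84.1] turn -1.76
0.048594047643181426
```

View pics/s31.png

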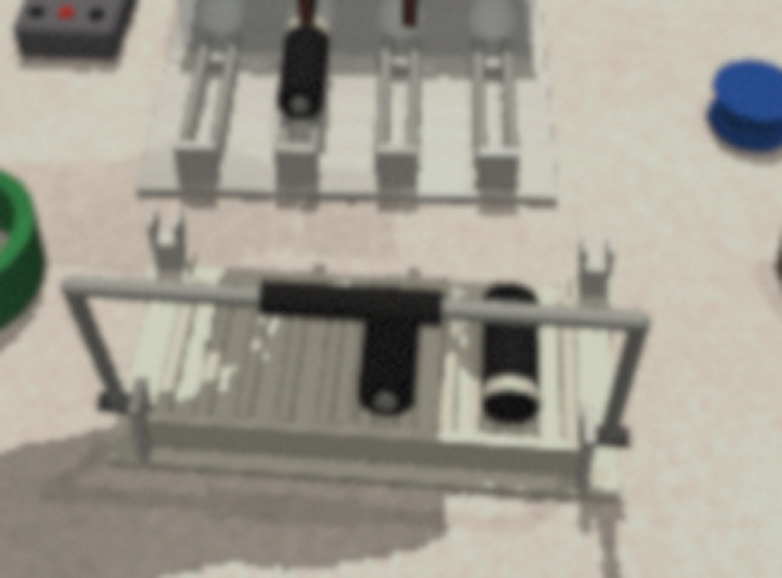

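View pics/w31.png

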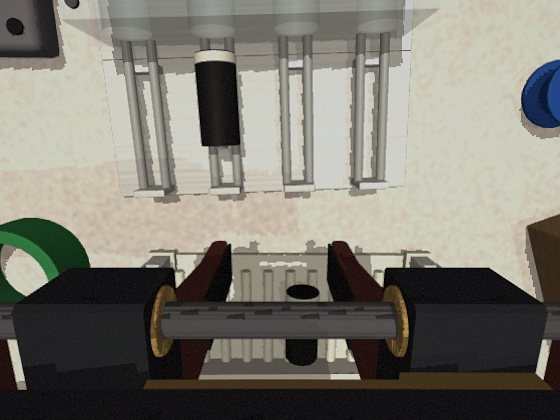

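Second cell lies in its valley. Now the third (bore −32), on the rails.

Request:
play_rows(commands="0.1 5 -15 -30 -1.8;0.1 15 -35 -60 -1.8;0.1 30 -47 -80 -1.8;0.1 45 -49 -84 -1.8;0.1 60 -49 -84 -1.8;0.1 75 -49 -84 -1.8;0.1 88 -49 -84 -1.8;0.1 88 -49 -84 -1.8")

```text
time: 51.7
tcp_pos: [0.4692, -0.0885, 0.064]
tool_rot: [135.3, 88.7, 40.0]
wrist_force: [0.2, 0.2, -0.2]
gripper_width: 0.0486
```

```bash
python3 - <<'E'
from h import *
p=bl(-32,-92,0); plan(p[0],p[1],.0212,-5.3)
w,T=shot("wrist"); cv2.imwrite("pics/w32.png",w["frame"])
E
```

```text
tcp [ 0.4692 -0.0885  0.064 ] jawdir -5.36 -> shift [42.8  0.6 -3.3] turn -0.06
```

View pics/w32.png

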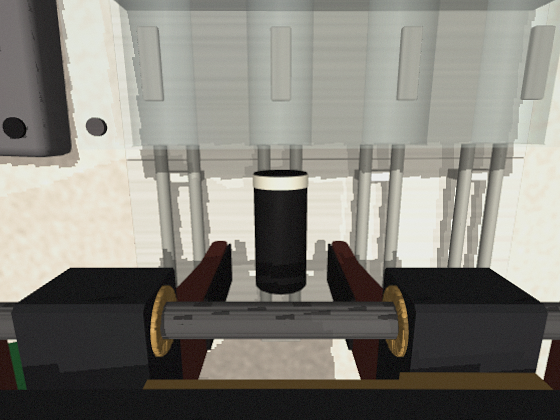

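Request:
play_rows(commands="0.1 12 -1 -1 0;0.1 24 -1 -1 0;0.1 34 -1 -1 0;0.1 40 -1 -1 0;0.1 43 -1 -1 0;0.1 43 -1 -1 0;-1 43 -1 -1 0;-1 43 -1 -1 0")

```text
time: 52.55
tcp_pos: [0.4701, -0.0867, 0.0222]
tool_rot: [131.8, 88.6, 36.5]
wrist_force: [-0.5, -0.1, -0.4]
gripper_width: 0.0359
```

Request:
play_rows(commands="-1 0 0 0 0;-1 0 0 0 0;-1 0 0 0 0;-1 0 0 0 0;-1 0 0 0 0;-1 0 0 0 0;-1 0 0 0 0;-1 0 0 0 0")

```text
time: 53.35
tcp_pos: [0.4707, -0.0868, 0.0225]
tool_rot: [130.2, 88.5, 34.9]
wrist_force: [2.3, -0.8, 6.0]
gripper_width: 0.0316
```

Request:
play_rows(commands="-1 -5 0 0 0;-1 -20 0 0 0;-1 -45 0 0 0;-1 -70 0 0 0;-1 -80 0 15 0;-1 -85 0 45 0;-1 -85 0 80 0;-1 -85 0 110 0")

```text
time: 54.15
tcp_pos: [0.4572, -0.1987, 0.1054]
tool_rot: [133.4, 88.6, 38.1]
wrist_force: [0.6, -0.1, -2.1]
gripper_width: 0.0312
```

```bash
python3 - <<'E'
from h import *
cellrack(.019)
p=rk(-55,0,0); plan(p[0],p[1],.05,-7.57)
E
```

```text
cell in rack [-60.2  89.1 124.4] jaw -5.35 F [ 0.6 -0.1 -2.1] w 0.0312
tcp [ 0.4572 -0.1987  0.1054] jawdir -5.35 -> shift [54.   0.4 90.5] turn 2.22
```

Request:
play_rows(commands="-1 5 0 30 2.2;-1 10 0 60 2.2;-1 15 0 80 2.2;-1 25 0 90 2.2;-1 37 0 90 2.2;-1 48 0 90 2.2;-1 54 0 90 2.2;-1 54 0 90 2.2")

```text
time: 54.95
tcp_pos: [0.4494, -0.2857, 0.0488]
tool_rot: [141.8, 88.6, 44.4]
wrist_force: [-0.6, -1.0, -2.1]
gripper_width: 0.0311
```

```bash
python3 - <<'E'
from h import *
cellrack(.019)
p=rk(-55,0,0); plan(p[0]+.0005,p[1],.0119,-7.57)
w,T=shot("wrist"); cv2.imwrite("pics/w33.png",w["frame"])
E
```

```text
cell in rack [-56.4   1.9  67.8] jaw -7.43 F [-0.6 -1.  -2.1] w 0.0311
tcp [ 0.4494 -0.2857  0.0488] jawdir -7.43 -> shift [36.8  1.   2.9] turn 0.14
```

View pics/w33.png

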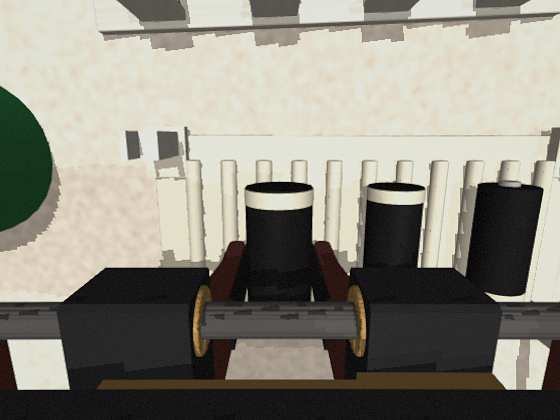

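Request:
play_rows(commands="-1 10 0.5 3 0;-1 18 0.5 3 0;-1 25 0.5 3 0;-1 29 0.5 3 0;-1 31 0.5 3 0;-1 33 0.5 3 0;-1 33 0.5 3 0;-1 33 0.5 3 0")

```text
time: 55.8
tcp_pos: [0.4507, -0.2888, 0.0166]
tool_rot: [138.1, 88.6, 40.7]
wrist_force: [-0.2, 0.1, -0.9]
gripper_width: 0.0312
```

```bash
python3 - <<'E'
from h import *
cellrack(.019)
E
```

```text
cell in rack [-54.7  -1.   35.6] jaw -7.45 F [-0.2  0.1 -0.9] w 0.0312
```

Request:
play_rows(commands="-1 1 0 0 0;-1 2 0 0 0;-1 3 0 0 0;-1 4 0 0 0;-1 4.7 0 0 0;-1 5.3 0 0 0;-1 5.3 0 0 0;-1 5.3 0 0 0")

```text
time: 56.6
tcp_pos: [0.4507, -0.2887, 0.0113]
tool_rot: [138.2, 88.6, 40.7]
wrist_force: [-1.2, 0.1, -1.5]
gripper_width: 0.0312
```

Request:
play_rows(commands="-1 0.5 0 0 0;-1 1 0 0 0;-1 1 0 0 0;-1 1 0 0 0;-1 1.3 0 0 0;-1 1.3 0 0 0;-1 1.3 0 0 0;-1 1.3 0 0 0")

```text
time: 57.4
tcp_pos: [0.451, -0.2888, 0.0108]
tool_rot: [136.6, 88.6, 39.2]
wrist_force: [-3.0, 1.2, 8.9]
gripper_width: 0.0311
```

Request:
play_rows(commands="-0.1 -0.5 0 0 0;0 -0.5 0 0 0;0.1 -0.5 0 0 0;0.1 -0.5 0 0 0;0.1 -0.5 0 0 0;0.1 -0.5 0 0 0;0.1 -5 0 0 0;0.1 -20 0 0 0")

```text
time: 58.2
tcp_pos: [0.4497, -0.2885, 0.0304]
tool_rot: [143.0, 88.7, 45.6]
wrist_force: [0.3, 0.2, -0.3]
gripper_width: 0.0483
```

Request:
play_rows(commands="0.1 -20 0 0 0;0.1 -50 0 0 0;0.1 -90 0 0 0;0.1 -130 0 0 0;0.1 -170 0 0 0;0.1 -205 0 0 0;0.1 -220 0 0 0;0.1 -220 0 0 0")

```text
time: 59.0
tcp_pos: [0.4475, -0.2928, 0.2541]
tool_rot: [128.8, 88.6, 31.4]
wrist_force: [-1.1, 0.5, 0.1]
gripper_width: 0.0485
```

```bash
python3 - <<'E'
from h import *
w,T=shot("wrist"); cv2.imwrite("pics/w34.png",w["frame"]); g,_=shot("side"); f,_=shot("scene")
cv2.imwrite("pics/s34.png",cv2.resize(g["frame"][220:390,170:400],None,fx=3.4,fy=3.4,interpolation=cv2.INTER_CUBIC))
cv2.imwrite("pics/c34.png",cv2.resize(f["frame"][120:290,80:340],None,fx=3,fy=3,interpolation=cv2.INTER_CUBIC))
print(T[:3,3],T[:3,0])
E
```

```text
[ 0.44746967 -0.29280087  0.25410106] [ 0.02141572  0.01305169 -0.99968546]
```

View pics/s34.png

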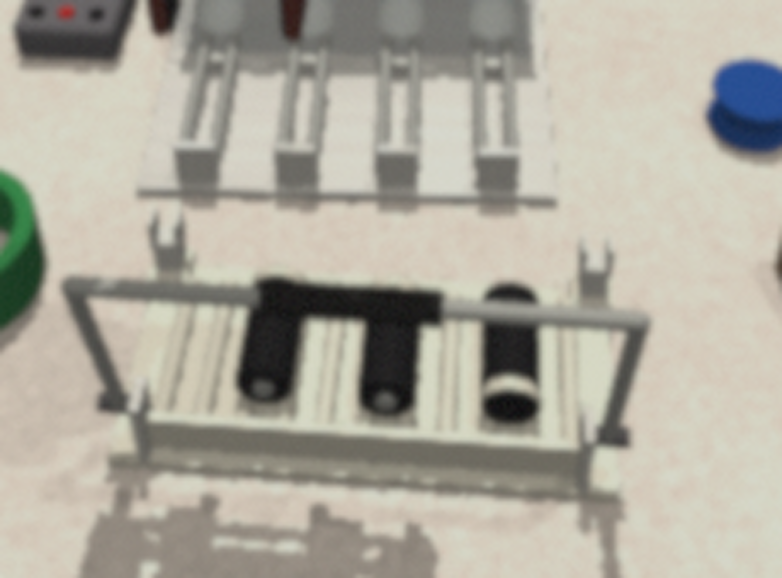

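View pics/c34.png

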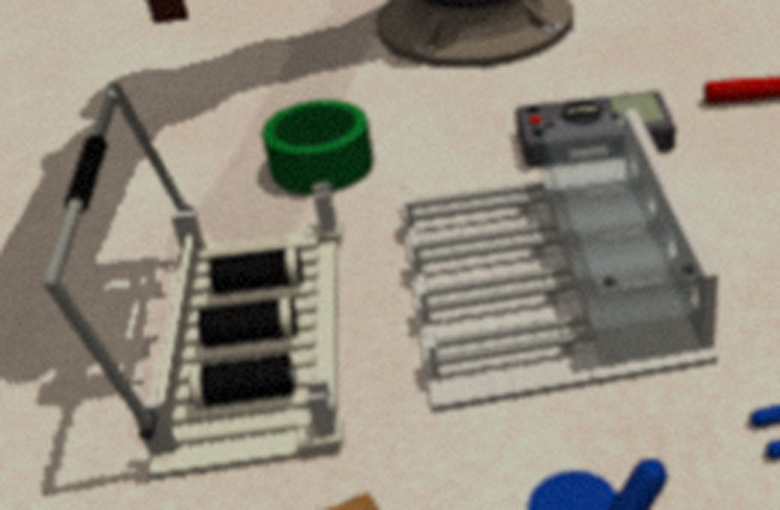

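All three cells lie in valleys at rack x ≈ −55, 11, 77. Now the bail: I shut the fingers and move behind the crossbar.

```bash
cat >> h.py <<'E'
def tipplan(y,z,x=0):
    """put fingertip centre (tool x=-12mm) at rack x,y,z (mm)"""
    T=toolT(); tip=tw(T,[-.012,0,0])[0]; q=tw(np.linalg.inv(RK),tip)[0]*1000
    d=T[:3,:3].T@(rk(x,y,z)-tip)*1000; c=np.degrees(np.arctan2(T[1,1],T[0,1]))
    print("tip in rack",np.round(q,1),"jaw",round(c,2),"-> shift",np.round(d,1),"turn",round(-(-7.57-c),2),"F",np.round(r.observe()["wrist_force"],1))
E
python3 - <<'E'
from h import *
tipplan(-114,250); tipplan(-114,155)
f,_=shot("scene"); g,_=shot("side")
for th in (1.7,1.75,1.8,1.85,1.9):
    print(th,np.round(proj(f,bailpts(th)),0).tolist(),np.round(proj(g,bailpts(th)),0).tolist())
E
```

```text
tip in rack [-59.4  -4.6 261.6] jaw -7.44 -> shift [ 10.3  59.  109.8] turn 0.13 F [ 0.   0.2 -0.9]
tip in rack [-59.4  -4.6 261.6] jaw -7.44 -> shift [105.3  57.8 111.6] turn 0.13 F [ 0.   0.2 -0.9]
1.7 [[116.0, 166.0], [113.0, 176.0], [110.0, 186.0]] [[247.0, 301.0], [273.0, 302.0], [300.0, 304.0]]
1.75 [[113.0, 167.0], [110.0, 177.0], [107.0, 187.0]] [[246.0, 305.0], [273.0, 306.0], [300.0, 308.0]]
1.8 [[110.0, 168.0], [107.0, 177.0], [103.0, 188.0]] [[246.0, 309.0], [273.0, 310.0], [300.0, 312.0]]
1.85 [[107.0, 169.0], [104.0, 178.0], [100.0, 189.0]] [[245.0, 313.0], [272.0, 315.0], [299.0, 316.0]]
1.9 [[105.0, 170.0], [101.0, 180.0], [98.0, 190.0]] [[245.0, 317.0], [272.0, 319.0], [299.0, 321.0]]
```

Request:
play_rows(commands="-1 -5 15 20 0;-1 -5 35 50 0;-1 0 50 80 0;-1 8 59 105 0;-1 10 59 111 0;-1 10 59 111 0;-1 10 59 111 0;-1 10 59 111 0")

```text
time: 60.05
tcp_pos: [0.4899, -0.4076, 0.238]
tool_rot: [148.8, 88.7, 51.5]
wrist_force: [0.4, -0.2, 0.1]
gripper_width: 0.0001
```

```bash
python3 - <<'E'
from h import *
tipplan(-114,155); print(r.observe()["gripper_width"])
f,_=shot("scene"); g,_=shot("side")
cv2.imwrite("pics/x35.png",cv2.resize(np.hstack([f["frame"][110:290,60:260],g["frame"][200:380,180:380]]),None,fx=2,fy=2,interpolation=cv2.INTER_CUBIC))
E
```

```text
tip in rack [   0.  -113.5  250. ] jaw -7.33 -> shift [95.  -1.2  2.3] turn 0.24 F [ 0.4 -0.2  0.1]
0.00014305028014343247
```

View pics/x35.png

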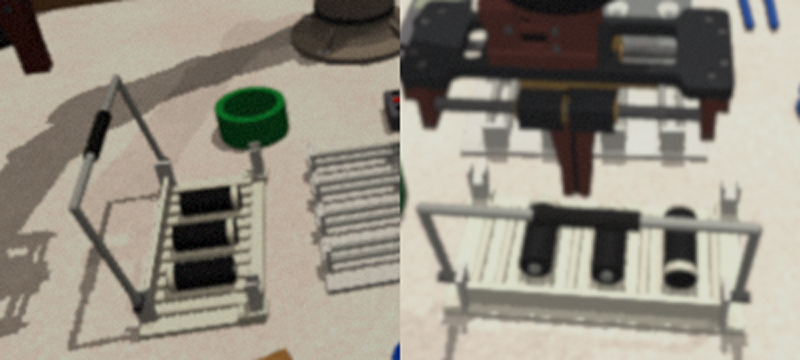

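Request:
play_rows(commands="-1 20 -1 2 0;-1 45 -1 2 0;-1 68 -1 2 0;-1 85 -1 2 0;-1 95 -1 2 0;-1 95 -1 2 0;-1 95 -1 2 0;-1 95 -1 2 0")

```text
time: 60.95
tcp_pos: [0.4908, -0.4087, 0.1445]
tool_rot: [142.4, 88.7, 45.0]
wrist_force: [-0.2, -0.3, 0.1]
gripper_width: 0.0004
```

```bash
python3 - <<'E'
from h import *
tipplan(-100,155)
f,_=shot("scene"); g,_=shot("side")
cv2.imwrite("pics/x36.png",cv2.resize(np.hstack([f["frame"][110:290,60:260],g["frame"][200:380,180:380]]),None,fx=2,fy=2,interpolation=cv2.INTER_CUBIC))
E
```

```text
tip in rack [   1.  -114.5  156.5] jaw -7.35 -> shift [  1.7  -0.9 -14.5] turn 0.22 F [-0.2 -0.3  0.1]
```

View pics/x36.png

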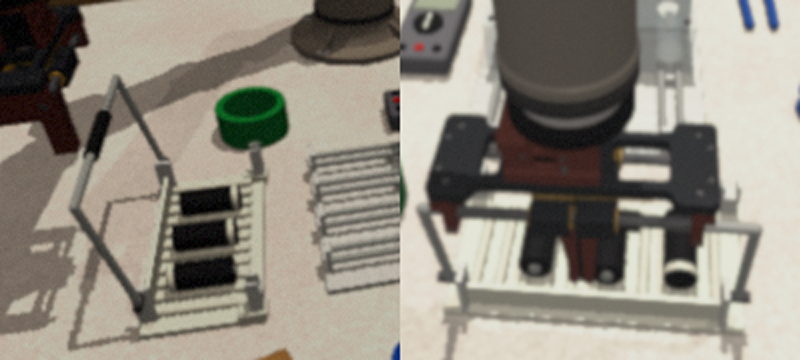

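Request:
play_rows(commands="-1 0 -1 -10 0;-1 0 -1 -20 0;-1 0 -1 -30 0;-1 0 -1 -40 0;-1 0 -1 -50 0;-1 1 -1 -60 0;-1 2 -1 -68 0;-1 3 -1 -75 0")

```text
time: 61.85
tcp_pos: [0.4994, -0.3331, 0.1423]
tool_rot: [143.8, 88.7, 46.5]
wrist_force: [1.4, -1.8, -0.9]
gripper_width: 0.0007
```

```bash
python3 - <<'E'
from h import *
tipplan(2,134)
f,_=shot("scene"); g,_=shot("side")
cv2.imwrite("pics/x37.png",cv2.resize(np.hstack([f["frame"][110:290,60:260],g["frame"][200:380,180:380]]),None,fx=2,fy=2,interpolation=cv2.INTER_CUBIC))
E
```

```text
tip in rack [ -0.5 -38.4 154.3] jaw -7.32 -> shift [ 21.1   0.4 -40. ] turn 0.25 F [ 1.4 -1.8 -0.9]
```

View pics/x37.png

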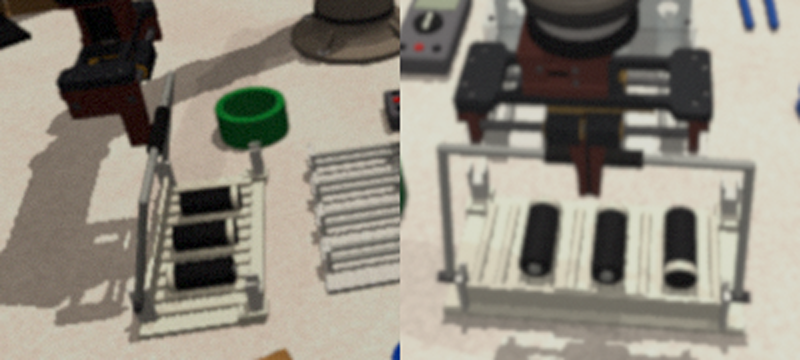

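Request:
play_rows(commands="-1 2 0 -9 0;-1 5 0 -18 0;-1 9 0 -27 0;-1 14 0 -34 0;-1 20 0 -42 0;-1 26 0 -50 0;-1 33 0 -58 0;-1 38 0 -63 0")

```text
time: 62.75
tcp_pos: [0.5077, -0.2691, 0.1045]
tool_rot: [146.2, 88.7, 49.0]
wrist_force: [1.9, -4.7, -4.3]
gripper_width: 0.0005
```

```bash
python3 - <<'E'
from h import *
tipplan(27,112)
f,_=shot("scene"); g,_=shot("side")
for th in (.6,.7,.8,.9,1.0): print(th,np.round(proj(f,bailpts(th))[1]),np.round(proj(g,bailpts(th))[1]))
cv2.imwrite("pics/x38.png",cv2.resize(np.hstack([f["frame"][110:290,60:260],g["frame"][200:380,180:380]]),None,fx=2,fy=2,interpolation=cv2.INTER_CUBIC))
E
```

```text
tip in rack [ -0.7  26.1 116.5] jaw -7.25 -> shift [ 4.6  0.6 -0.8] turn 0.32 F [ 1.9 -4.7 -4.3]
0.6 [178. 190.] [280. 267.]
0.7 [174. 187.] [280. 266.]
0.8 [169. 184.] [279. 266.]
0.9 [163. 181.] [279. 267.]
1.0 [157. 179.] [278. 268.]
```

View pics/x38.png

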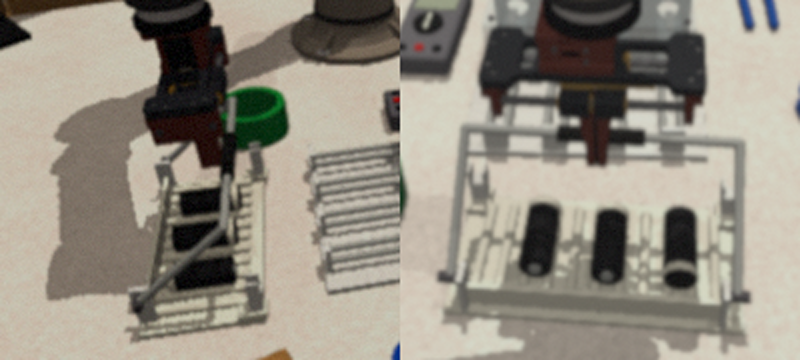

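Request:
play_rows(commands="-1 0 0 6 0;-1 0 0 12 0;-1 -15 0 12 0;-1 -36 0 12 0;-1 -40 0 12 0;-1 -40 0 0 0;-1 -40 0 -18 0;-1 -40 0 -24 0")

```text
time: 63.65
tcp_pos: [0.5098, -0.2423, 0.1445]
tool_rot: [154.1, 88.6, 57.1]
wrist_force: [-0.0, -0.3, 0.6]
gripper_width: 0.0006
```

```bash
python3 - <<'E'
from h import *
tipplan(52,136)
f,_=shot("scene"); g,_=shot("side")
cv2.imwrite("pics/x39.png",cv2.resize(np.hstack([f["frame"][110:290,60:260],g["frame"][200:380,180:380]]),None,fx=2,fy=2,interpolation=cv2.INTER_CUBIC))
E
```

```text
tip in rack [ -2.   53.  156.5] jaw -7.05 -> shift [20.5  1.8  1.4] turn 0.52 F [-0.  -0.3  0.6]
```

View pics/x39.png

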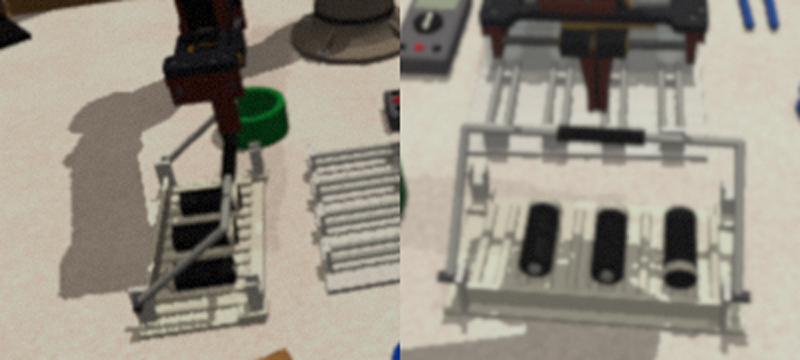

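Request:
play_rows(commands="-1 10 1 2 0;-1 18 1 2 0;-1 26 1 0 0;-1 34 1 -3 0;-1 42 1 -6 0;-1 50 1 -9 0;-1 56 1 -11 0;-1 60 1 -13 0")

```text
time: 64.55
tcp_pos: [0.513, -0.2295, 0.0841]
tool_rot: [154.1, 88.7, 57.0]
wrist_force: [0.3, 0.4, 0.7]
gripper_width: 0.0006
```

```bash
python3 - <<'E'
from h import *
tipplan(75,53)
f,_=shot("scene"); g,_=shot("side")
for th in (.2,.3,.4,.5): print(th,np.round(proj(f,bailpts(th))[1]),np.round(proj(g,bailpts(th))[1]))
cv2.imwrite("pics/x40.png",cv2.resize(np.hstack([f["frame"][110:290,60:260],g["frame"][200:380,180:380]]),None,fx=2,fy=2,interpolation=cv2.INTER_CUBIC))
E
```

```text
tip in rack [-0.6 66.  96.1] jaw -7.06 -> shift [43.3  0.2 -8. ] turn 0.51 F [0.3 0.4 0.7]
0.2 [191. 206.] [281. 276.]
0.3 [188. 202.] [281. 273.]
0.4 [185. 198.] [281. 270.]
0.5 [182. 194.] [281. 268.]
```

View pics/x40.png

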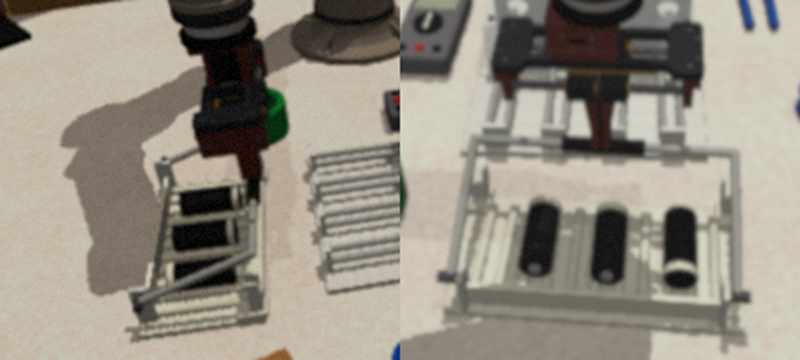

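Request:
play_rows(commands="-1 7 0 -2 0;-1 14 0 -4 0;-1 21 0 -6 0;-1 28 0 -7 0;-1 34 0 -8 0;-1 38 0 -8 0;-1 40 0 -8 0;-1 40 0 -8 0")

```text
time: 65.45
tcp_pos: [0.5138, -0.2207, 0.0439]
tool_rot: [157.6, 88.7, 60.6]
wrist_force: [-0.4, -0.4, 0.3]
gripper_width: 0.0003
```

```bash
python3 - <<'E'
from h import *
tipplan(75,53)
f,_=shot("scene"); g,_=shot("side")
for th in (0,.05,.1): print(th,np.round(proj(f,bailpts(th))[1]),np.round(proj(g,bailpts(th))[1]))
cv2.imwrite("pics/x41.png",cv2.resize(np.hstack([f["frame"][150:290,120:260],g["frame"][240:380,210:350]]),None,fx=2.8,fy=2.8,interpolation=cv2.INTER_CUBIC))
E
```

```text
tip in rack [-0.9 74.9 55.9] jaw -7.05 -> shift [ 2.9  0.8 -0. ] turn 0.52 F [-0.4 -0.4  0.3]
0 [194. 215.] [282. 284.]
0.05 [193. 213.] [282. 282.]
0.1 [192. 210.] [281. 280.]
```

View pics/x41.png

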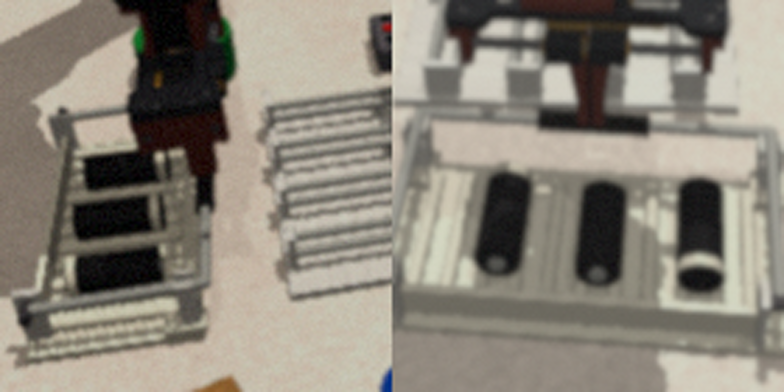

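Request:
play_rows(commands="-1 1 0 0 0;-1 2 0 0 0;-1 3 0 0 0;-1 3 0 0 0;-1 4 0 0 0;-1 4 0 0 0;-1 4 0 0 0;-1 4 0 0 0")

```text
time: 66.35
tcp_pos: [0.514, -0.2208, 0.0403]
tool_rot: [156.4, 88.7, 59.3]
wrist_force: [0.1, -0.5, 1.7]
gripper_width: 0.0007
```

Request:
play_rows(commands="-1 1 0 0 0;-1 2 0 0 0;-1 2.5 0 0 0;-1 3 0 0 0;-1 3.5 0 0 0;-1 4 0 0 0;-1 4 0 0 0;-1 4 0 0 0")

```text
time: 67.15
tcp_pos: [0.5144, -0.2208, 0.0383]
tool_rot: [154.4, 88.7, 57.4]
wrist_force: [-6.7, 1.1, 20.4]
gripper_width: 0.0003
```

```bash
python3 - <<'E'
from h import *
tipplan(75,53)
f,_=shot("scene"); g,_=shot("side")
out=[]
for F,(x0,y0) in [(f,(120,150)),(g,(210,240))]:
    k=2.8; im=cv2.resize(F["frame"][y0:y0+140,x0:x0+140],None,fx=k,fy=k,interpolation=cv2.INTER_CUBIC)
    pts=[rk(-115,75,45),rk(-60,75,45),rk(60,75,45),rk(115,75,45),rk(115,30,45),rk(-115,30,45)]
    for p in proj(F,pts): cv2.circle(im,tuple(np.int32((p-[x0,y0]+.5)*k)),2,(0,0,255),-1)
    out.append(im)
cv2.imwrite("pics/x42.png",np.hstack(out))
E
```

```text
tip in rack [-0.4 74.9 50.3] jaw -7.07 -> shift [-2.7  0.4 -0.2] turn 0.5 F [-6.7  1.1 20.4]
```

View pics/x42.png

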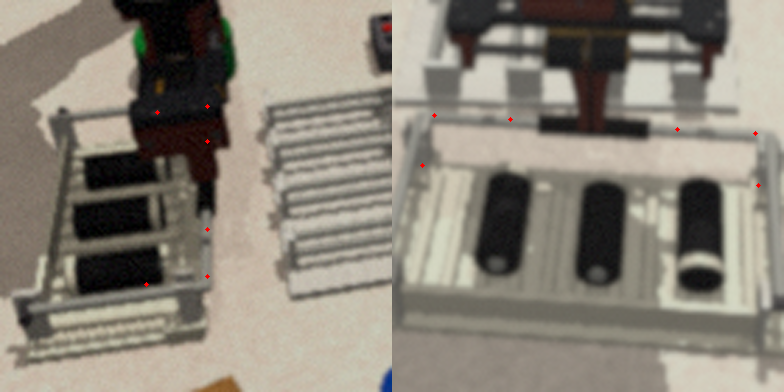

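The force jumped to 20 N at the expected height, so the bail rests in its catches. I lift off and check.

Request:
play_rows(commands="-1 -5 0 0 0;-1 -20 0 0 0;-1 -50 0 0 0;-1 -90 0 0 0;-1 -130 0 0 0;-1 -170 0 0 0;-1 -210 0 -20 0;-1 -235 0 -50 0")

```text
time: 68.05
tcp_pos: [0.5182, -0.177, 0.2781]
tool_rot: [144.1, 88.7, 46.8]
wrist_force: [0.5, 0.3, -0.8]
gripper_width: 0.0004
```

```bash
python3 - <<'E'
from h import *
f,_=shot("scene"); g,_=shot("side"); w,T=shot("wrist")
cv2.imwrite("pics/w43.png",w["frame"]); np.savez("w43.npz",T=T)
out=[]
for F,(x0,y0) in [(f,(120,150)),(g,(210,240))]:
    k=2.8; out.append(cv2.resize(F["frame"][y0:y0+140,x0:x0+140],None,fx=k,fy=k,interpolation=cv2.INTER_CUBIC))
cv2.imwrite("pics/x43.png",np.hstack(out))
plan(.49,.36,.30,0)
for n in ("ejector_grip","ejector_tip","mat"):
    for F,l in ((f,"scene"),(g,"side")):
        d=spot_in(F,n)[:1]
        for q in d: print(n,l,round(q["p"],2),np.round(onplane(F,q["location"][::-1],.018),3))
E
```

```text
tcp [ 0.5192 -0.1736  0.2771] jawdir -6.84 -> shift [ -14.1  -92.2 -526.7] turn -6.84
ejector_grip scene 0.62 [0.469 0.364 0.018]
ejector_grip side 0.54 [ 0.501 -0.049  0.018]
ejector_tip scene 0.64 [0.479 0.361 0.018]
ejector_tip side 0.55 [0.468 0.371 0.018]
mat scene 0.62 [0.536 0.292 0.018]
mat side 0.62 [0.504 0.245 0.018]
```

View pics/x43.png

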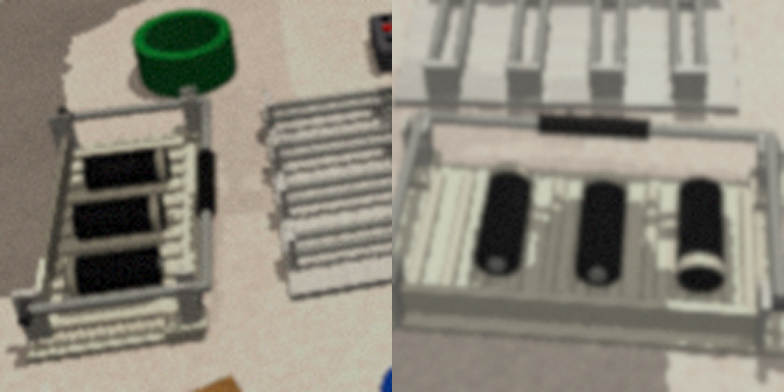

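View pics/w43.png

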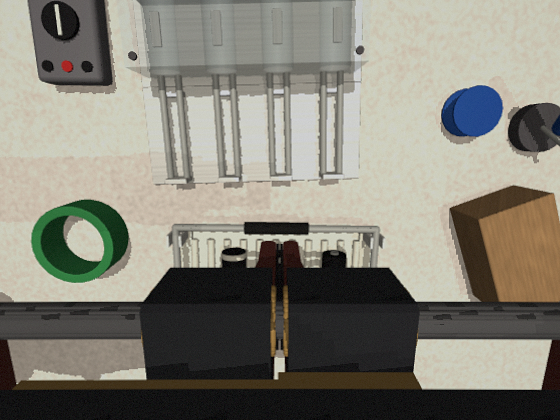

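Bail is closed and the cells are in place. Now to check the knocked rod on the mat from above.

Request:
play_rows(commands="0 -20 -7 -40 -7;0 -25 -15 -88 -7;0 -25 -24 -137 -7;0 -25 -33 -186 -7;0 -25 -42 -235 -7;0 -25 -50 -284 -7;0 -25 -59 -333 -7;0 -25 -67 -382 -7")

```text
time: 69.3
tcp_pos: [0.4973, 0.2115, 0.3048]
tool_rot: [154.4, 88.8, 64.2]
wrist_force: [1.1, -0.0, -0.2]
gripper_width: 0.0439
```

Request:
play_rows(commands="0 0 -5 -45 0;0 0 -12 -90 0;0 0 -20 -125 0;0 0 -25 -135 0;0 0 -25 -135 0;0 0 -25 -135 0;0 0 -25 -135 0;0 0 -25 -135 0")

```text
time: 70.1
tcp_pos: [0.4739, 0.3447, 0.307]
tool_rot: [152.5, 88.8, 62.1]
wrist_force: [1.3, -1.7, -1.1]
gripper_width: 0.044
```

```bash
python3 - <<'E'
from h import *
w,T=shot("wrist"); np.savez("w44.npz",T=T); cv2.imwrite("pics/w44raw.png",w["frame"])
print(T[:3,3])
cv2.imwrite("pics/w44.png",cv2.resize(w["frame"][60:320,150:420],None,fx=2.3,fy=2.3,interpolation=cv2.INTER_CUBIC))
E
```

```text
[0.47385336 0.34471429 0.30703618]
```

View pics/w44.png

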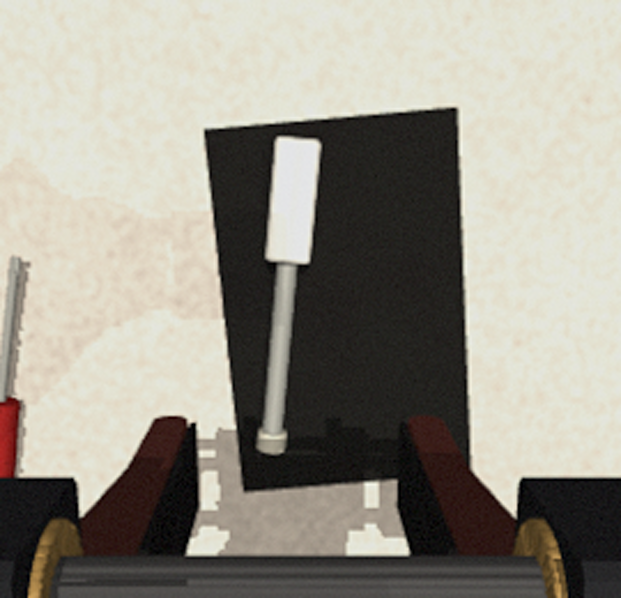

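```bash
python3 - <<'E'
from h import *
f,_=shot("scene"); g,_=shot("side")
cv2.imwrite("pics/x45.png",cv2.resize(np.hstack([f["frame"],g["frame"]]),None,fx=.71,fy=.71,interpolation=cv2.INTER_AREA))
E
```

```text
(no output)
```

View pics/x45.png

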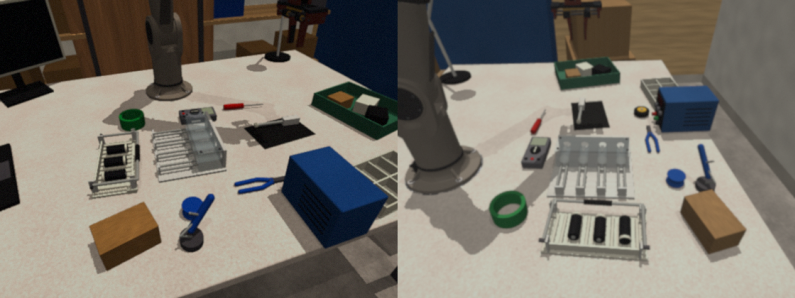

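The final view shows the three cells on the rack with the bail down, all bores empty, the rod on the mat, the other things where they were, and the arm clear.

```bash
python3 -c "
from h import *
print(order.close_job())"
```

```text
the job is handed in; nothing more can be done
None
```

The job is handed in after about 70 s of the 200 s allowed. All three cells that were present (the bore at block x = −96 was empty) are on the charging rack, and the bail is down. No verdict was reported.

**What I did**
- I pushed the three cells right out onto the rails with the ejector rod, at about 5–6 N each, and laid the rod back on the mat.
- I laid the cells in the rack valleys at x ≈ −55, +11 and +77, along the ribs. Each was lowered until contact was felt (about 2.5 N on the first two, 9 N on the last) before release.
- I swung the bail down with the closed fingers until the force jumped to 20 N at the closed height.

**Last checks**
- The scene and side pictures show all bores empty, the cells lying in their valleys, and the crossbar within about 1 px of its closed position.
- The other things on the bench look undisturbed, and the arm touches nothing.

**What disagreed or went wrong**
- The fingertips are about 25 mm shorter than the text says: they end near tool x ≈ −12 to −15 mm, not +14 mm. My first two attempts to grip the rod therefore closed on air; nothing was disturbed, and I allowed for the difference from then on.
- The rod was knocked about 4 cm aside after I laid it down. A close view shows it still wholly on the mat, with roughly 8 mm or more to spare at the nearest edge, so I left it there.

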